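# Build the wet-sieving column on the sieve shaker

### The arm

A 6-joint arm with a two-finger parallel gripper is mounted at the origin on the work surface. World frame = base frame: x ahead of the robot, y to its left, z up, the work surface at z = 0. Lengths are in m, angles in rad, forces in N, time in s.
With the tool pointing down it reaches from about 0.35 to 0.975 m from the base axis. Payload 4.9 kg.
Tool frame: the origin (TCP) lies on the centre line of the jaws, within the pads' length; the fingertips stand 14 mm ahead of it and the grasp point (between the pads) lies 5 mm behind it (nose_length is the distance from the TCP to the fingertips, in m); y points along the fingers, x is the direction in which the jaws open and shut, and the axes are right-handed (so a half turn about y gives the same grasp; the last joint's range is limited). The gripper opens to 85 mm and grips with 20 to 120 N. Pads are 22 mm wide; open, the fingers measure 114 mm over their backs; the gripper's body (76 mm by 85 mm) begins 54 mm behind the grasp point. The pads swing forward as they close: fully open they stand 13 mm farther back than shut.
Start: joints at [-1.368, 0.053, 1.613, -0, 1.476, -0.119], TCP at [0.198, -0.593, 0.245] pointing down, gripper open.
Joint ranges: [-3.01, 3.01], [-1.01, 2.22], [0.06, 2.58], [-1.02, 4.17], [0.09, 2.62], [-3.14, 3.14]. Speed limits (rad/s): [2.57, 2.57, 3.14, 3.14, 3.14, 3.14].

### API

Orientations are given as a rotation vector (axis times angle).
In Python, from station import get_obs, get_image, finish_job, nose_length gives the robot as it stands.
- The arm moves only by the tool send_rows, never from a script. Its argument "deltas" is a list of rows, each a list of 7 numbers: the gripper's target within -1 to 1 (fully open at 1, half-way at 0, shut at -1), then the shift along the tool's x, y, z in m, then the turn, a rotation vector about the tool's x, y, z in degrees. In form: [[hand, tx, ty, tz, wx, wy, wz], ...]. A call has exactly 10 rows; each row is the pose to reach, as a shift and turn from the pose commanded when the call began, along the tool's axes at that moment; what a row does not reach only later rows make up. A row lasts 1/8 s, in which the tool goes at most 62.5 mm and 10.7 degrees, less where a joint would pass 70% of its speed; a pose out of reach is approached as far as the arm can. A call with a gripper value outside its range is refused whole. The fingers move at their own pace and stop on an object; "newtons" is the grip in N (left out, the last holds). Time passes only in rows, so rows that repeat a pose let the fingers close, or fill a call up. It gives the time, the measured TCP pose, the force and the opening at its end, in the units of the state.
- get_obs(): the state, without advancing time (a new reading comes with each control period).
- get_image(name): name is "scene" or "top" or "wrist"; returns a dict with "frame" (420x560x3 uint8, red, green, blue), "mtx" (3x3 intrinsics, pixels), "rvec" (rotation vector, rad) and "tvec" (3), from world to camera coordinates, as OpenCV has them. Camera axes: x right, y down, z forward; pixel columns grow to the right and rows downward; lengths in m; the calibration is good to about 2 mm. A picture is of the moment at which its call begins. There is no depth.
- finish_job(): hands the job in, once; it reports no verdict.
The state is a dict: "t": time; "q": joint angles; "dq": joint speeds; "effort": joint torques, N m; "tool_pos": TCP position; "tool_rot": TCP orientation; "contact_force": force on the tool from outside, world axes, zero at the start; "wrist_torque": the same for the moment, N m; "opening": finger opening in m.
Only numpy, scipy, OpenCV 4.12 (cv2) and the standard library are available. Lean on these libraries where they do the work, as an engineer would, in place of code of your own. Each camera call takes 0.05 s, during which the arm holds its last target.

### The job

Set up the sieve column on the shaker for the faecal egg count: first the steel receiver, standing flat inside the deck's collar with its spout out through the gap over the orange waste cup, then on top of it the red fine sieve, the green medium sieve, the blue coarse sieve and last the yellow spray cover. Lower each part until it is fully home in the one below (do not drop it) and let go of it before fetching the next. Leave the sample jar and the dropper bottle standing where they are.

Things in the scene. Friction and masses are not known exactly. Their poses are not given: they have to be found in the camera images.
- receiver_mid (a point): Receiver: stainless-steel cup, flat bottom, outer diameter 56 mm, 44 mm high, wall 3 mm, mouth 50 mm across, 140 g. A level spout (tube 8 mm in diameter, axis 9 mm above the bottom) reaches 68 mm from the cup's axis. Point: on the axis, half-way up (22 mm above the bottom); z up, x along the spout. Grip across the cup at right angles to the spout, 5 to 10 mm above this point.
- fine_mid (a point): Fine sieve: RED frame with white band, dense mesh. Outer diameter 56 mm, 44 mm high: tapered spigot below (7 mm high, 39 mm across at its foot, 45 at the shoulder), then a straight 37 mm frame, wall 3 mm, mouth 50 mm across. Stands on its spigot, 60 g. Point: on the axis, half-way up (22 mm above the foot); z up. Round: grip across the frame, 5 to 10 mm above this point.
- medium_mid (a point): Medium sieve: GREEN frame with white band, medium mesh. Outer diameter 56 mm, 44 mm high: tapered spigot below (7 mm high, 39 mm across at its foot, 45 at the shoulder), then a straight 37 mm frame, wall 3 mm, mouth 50 mm across. Stands on its spigot, 60 g. Point: on the axis, half-way up (22 mm above the foot); z up. Round: grip across the frame, 5 to 10 mm above this point.
- coarse_mid (a point): Coarse sieve: BLUE frame with white band, open mesh. Outer diameter 56 mm, 44 mm high: tapered spigot below (7 mm high, 39 mm across at its foot, 45 at the shoulder), then a straight 37 mm frame, wall 3 mm, mouth 50 mm across. Stands on its spigot, 60 g. Point: on the axis, half-way up (22 mm above the foot); z up. Round: grip across the frame, 5 to 10 mm above this point.
- cover_mid (a point): Spray cover: YELLOW closed bell, brass nozzle (18 mm across, 18 mm high) on its top. Bell 56 mm in diameter, 44 mm high: spigot as on the sieves (7 mm high, 39 to 45 mm across), straight sides up to 38 mm, bevelled edge. 70 g. Point: on the axis, 22 mm above the spigot's foot; z up. Grip across the bell's sides, up to 8 mm above this point.
- deck (a point): Shaker deck (fixed): aluminium disc 32 mm above the table on a white base (145 x 116 mm), orange waste cup (34 mm high) 82 mm off. Steel collar on it, 12 mm high, 64 mm across inside, 72 outside, with a 15 mm gap. Point: centre of the deck's face; z up, x through the gap to the cup. Parts home: half-way points 22 (receiver), 59, 96, 133, 170 mm (cover) above this point; 2 mm play per nest.
- tube_rack: Fixed blue rack of blood tubes, 70 x 118 mm (x, y), tubes up to 82 mm high; not part of the job. Origin: centre of its underside.
- jar_mid (a point): Sample jar with teal lid, 45 mm in diameter, 56 mm high, 90 g; not part of the job, leave it standing. Point: on its axis, half-way up.
- dropper_mid (a point): Small amber dropper bottle, 28 mm in diameter, 62 mm high, 50 g; not part of the job, leave it standing. Point: on its axis, half-way up.

How it is judged:
On the way, in this order (a step that is already met when the one before it is completed fails the run):
1. the receiver sits flat inside the collar with its spout in the gap, released (horizontal distance between receiver_mid and deck below 0.006 m and z of receiver_mid in the frame of deck between 0.019 and 0.025 m and angle between receiver_mid's own z axis and vertical below 0.06 rad and angle between the x axis of receiver_mid and the x axis of deck, either way round below 0.3 rad and contact force between the fingers and receiver below 0.05 N), for 0.2 s.
2. the red fine sieve is home in the receiver, released (horizontal distance between receiver_mid and deck below 0.006 m and z of receiver_mid in the frame of deck between 0.019 and 0.025 m and angle between each of receiver_mid, fine_mid's own z axis and vertical below 0.06 rad and angle between the x axis of receiver_mid and the x axis of deck, either way round below 0.3 rad and horizontal distance between fine_mid and receiver_mid below 0.005 m and z of fine_mid in the frame of deck between 0.056 and 0.062 m and contact force between the fingers and fine below 0.05 N), for 0.2 s.
3. the green medium sieve is home in the fine sieve, released (horizontal distance between receiver_mid and deck below 0.006 m and z of receiver_mid in the frame of deck between 0.019 and 0.025 m and angle between each of receiver_mid, fine_mid, medium_mid's own z axis and vertical below 0.06 rad and angle between the x axis of receiver_mid and the x axis of deck, either way round below 0.3 rad and horizontal distance between fine_mid and receiver_mid below 0.005 m and z of fine_mid in the frame of deck between 0.056 and 0.062 m and horizontal distance between medium_mid and fine_mid below 0.005 m and z of medium_mid in the frame of deck between 0.093 and 0.099 m and contact force between the fingers and medium below 0.05 N), for 0.2 s.
4. the blue coarse sieve is home in the medium sieve, released (horizontal distance between receiver_mid and deck below 0.006 m and z of receiver_mid in the frame of deck between 0.019 and 0.025 m and angle between each of receiver_mid, fine_mid, medium_mid, coarse_mid's own z axis and vertical below 0.06 rad and angle between the x axis of receiver_mid and the x axis of deck, either way round below 0.3 rad and horizontal distance between fine_mid and receiver_mid below 0.005 m and z of fine_mid in the frame of deck between 0.056 and 0.062 m and horizontal distance between medium_mid and fine_mid below 0.005 m and z of medium_mid in the frame of deck between 0.093 and 0.099 m and horizontal distance between coarse_mid and medium_mid below 0.005 m and z of coarse_mid in the frame of deck between 0.13 and 0.136 m and contact force between the fingers and coarse below 0.05 N), for 0.2 s.
5. the spray cover is home in the coarse sieve, released (horizontal distance between receiver_mid and deck below 0.006 m and z of receiver_mid in the frame of deck between 0.019 and 0.025 m and angle between each of receiver_mid, fine_mid, medium_mid, coarse_mid, cover_mid's own z axis and vertical below 0.06 rad and angle between the x axis of receiver_mid and the x axis of deck, either way round below 0.3 rad and horizontal distance between fine_mid and receiver_mid below 0.005 m and z of fine_mid in the frame of deck between 0.056 and 0.062 m and horizontal distance between medium_mid and fine_mid below 0.005 m and z of medium_mid in the frame of deck between 0.093 and 0.099 m and horizontal distance between coarse_mid and medium_mid below 0.005 m and z of coarse_mid in the frame of deck between 0.13 and 0.136 m and horizontal distance between cover_mid and coarse_mid below 0.005 m and z of cover_mid in the frame of deck between 0.167 and 0.173 m and contact force between the fingers and cover below 0.05 N), for 0.2 s.
At the end, for the whole second after the job is handed in: Receiver in the collar (6 mm, spout in the gap); on it the red, green and blue sieves, then the yellow cover, each within 5 mm of the axis below, within 3 mm of home height, upright within 0.06 rad; all released and at rest (all of step 5 and contact force between the fingers and receiver below 0.05 N and contact force between the fingers and fine below 0.05 N and contact force between the fingers and medium below 0.05 N and contact force between the fingers and coarse below 0.05 N and linear speed of each of receiver, fine, medium, coarse, cover below 0.02 m/s); the robot touches nothing.
It fails at once if the sample jar is pushed more than 20 mm or tipped over (distance of jar_mid from where it was at the start of the episode above 0.02 m or angle between jar_mid's own z axis and vertical above 0.35 rad).
It fails at once if the dropper bottle is pushed more than 20 mm or tipped over (distance of dropper_mid from where it was at the start of the episode above 0.02 m or angle between dropper_mid's own z axis and vertical above 0.35 rad).
It fails at once if a part of the column is dropped (falls free of the gripper at over 0.7 m/s: about 25 mm) ((linear speed of receiver above 0.7 m/s and contact force between the fingers and receiver below 0.05 N) or (linear speed of fine above 0.7 m/s and contact force between the fingers and fine below 0.05 N) or (linear speed of medium above 0.7 m/s and contact force between the fingers and medium below 0.05 N) or (linear speed of coarse above 0.7 m/s and contact force between the fingers and coarse below 0.05 N) or (linear speed of cover above 0.7 m/s and contact force between the fingers and cover below 0.05 N)).
It also fails if it takes over 144 s, if anything falls off the work surface, if the arm or the gripper's body presses on something with over 40 N, if the wrist force passes 120 N, or if a joint passes its speed limit or range.

## Working session

There is one attempt and no reset: what is moved stays moved. The work goes in short steps, Python scripts to look and compute and a tool call to move; the robot and the scene stay as the last step left them, time stands still between calls to the robot, and variables do not carry over. Pictures are saved under pics/ and viewed, and the job is handed in when it is done.

Besides the shell and the picture viewer there is one more tool, called after ">>>" as a command line: name --pt "numbers of a row" for each row, then --argument value for the rest. send_rows: Moves the arm, as the interface text tells. Its arguments: {"type":"object","properties":{"deltas":{"type":"array"},"newtons":{"type":"number"}},"required":["deltas"]}

```bash
ls; mkdir -p pics; python3 - <<'E'
from station import *
import cv2,numpy as np
o=get_obs()
for k,v in o.items(): print(k,np.round(v,4))
print(nose_length)
for n in ("scene","top","wrist"):
    d=get_image(n); cv2.imwrite(f"pics/{n}0.png",cv2.cvtColor(d["frame"],cv2.COLOR_RGB2BGR)); print(n,np.round(d["mtx"],1).tolist(),d["rvec"],d["tvec"])
E
```

```text
pics
t 0.0
q [-1.368   0.0534  1.6143  0.      1.476  -0.119 ]
dq [-0.0012 -0.0017  0.0004  0.0019 -0.0004  0.0012]
effort [ 3.00000e-04 -3.93674e+01 -3.70181e+01 -1.00000e-04  7.10000e-03
 -0.00000e+00]
tool_pos [ 0.1976 -0.5923  0.244 ]
tool_rot [-1.343   0.97   -0.9675]
contact_force [-0.3557 -0.232  -0.0701]
wrist_torque [0.0156 0.0247 0.0222]
opening 0.0853
0.014
scene [[398.4, 0.0, 288.9], [0.0, 398.4, 207.2], [0.0, 0.0, 1.0]] [ 1.42443159  2.32739926 -0.74071574] [ 0.26906099 -0.35840685  1.08516763]
top [[400.6, 0.0, 276.1], [0.0, 400.6, 212.3], [0.0, 0.0, 1.0]] [ 2.16044146 -2.19299645  0.04303021] [0.02013689 0.53477935 0.85516869]
wrist [[292.6, 0.0, 277.1], [0.0, 292.6, 209.2], [0.0, 0.0, 1.0]] [-2.34643887  1.69023536  0.25389991] [-0.62397695 -0.03781184  0.38006932]
```

View pics/scene0.png

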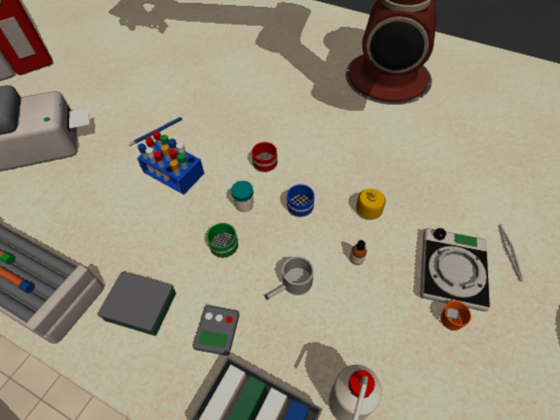

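View pics/top0.png

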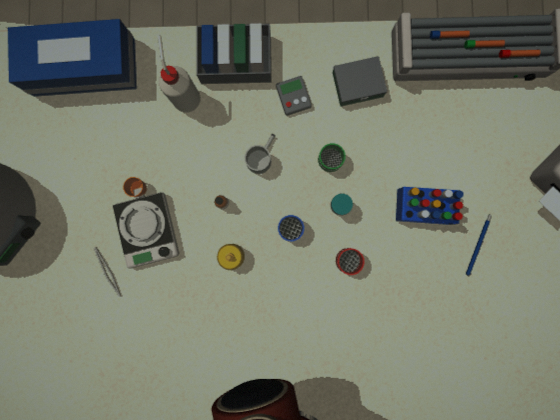

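View pics/wrist0.png

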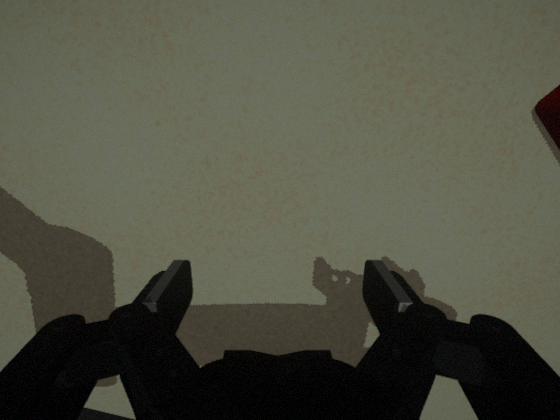

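```bash
python3 - <<'E'
from station import *
import cv2,numpy as np
o=get_obs()
print(np.round(cv2.Rodrigues(np.array(o["tool_rot"]))[0],3))
for n in ("scene","top","wrist"):
    d=get_image(n);R=cv2.Rodrigues(np.array(d["rvec"]))[0]; print(n,np.round(R,3).tolist(),np.round(-R.T@np.array(d["tvec"]).ravel(),3))
d=get_image("top")["frame"][60:340,60:520]
cv2.imwrite("pics/topc.png",cv2.cvtColor(cv2.resize(d,None,fx=1.7,fy=1.7,interpolation=cv2.INTER_CUBIC),cv2.COLOR_RGB2BGR))
E
```

```text
[[ 0.316 -0.     0.949]
 [-0.949  0.002  0.316]
 [-0.002 -1.     0.   ]]
scene [[-0.456, 0.89, -0.003], [0.728, 0.371, -0.576], [-0.512, -0.265, -0.817]] [0.939 0.181 0.681]
top [[-0.014, -1.0, -0.025], [-0.998, 0.016, -0.064], [0.064, 0.024, -0.998]] [ 0.479 -0.009  0.888]
wrist [[0.317, -0.949, -0.001], [-0.907, -0.303, 0.292], [-0.277, -0.091, -0.957]] [ 0.269 -0.569  0.374]
```

View pics/topc.png

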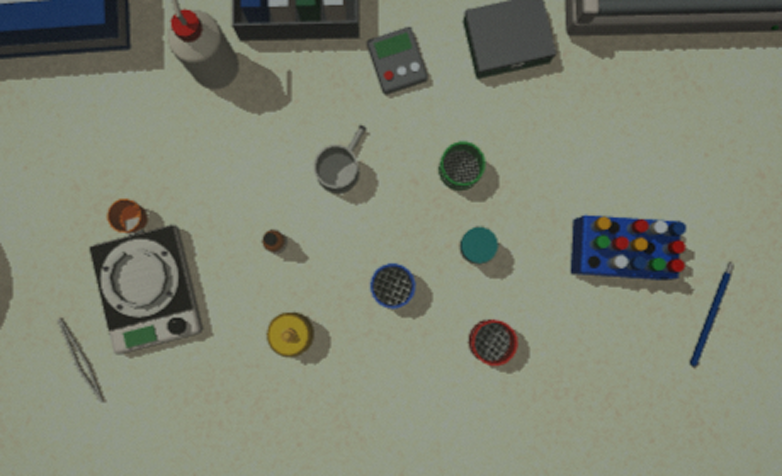

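```bash
cat > h.py <<'E'
from station import *
import cv2,numpy as np
def cam(n):
    d=get_image(n);R=cv2.Rodrigues(np.array(d["rvec"]))[0];t=np.array(d["tvec"]).ravel()
    return d["frame"],np.array(d["mtx"]),R,t
def ray(c,px,z):
    _,K,R,t=c
    v=R.T@np.linalg.inv(K)@np.array([px[0],px[1],1.]); o=-R.T@t
    return o+v*(z-o[2])/v[2]
def proj(c,p):
    _,K,R,t=c
    q=(R@np.atleast_2d(p).T).T+t; q=(K@q.T).T
    return q[:,:2]/q[:,2:]
def circ(x,y,z,r,n=72):
    a=np.linspace(0,2*np.pi,n,endpoint=False)
    return np.c_[x+r*np.cos(a),y+r*np.sin(a),0*a+z]
def draw(c,circs,name,box=None,s=3,pts=[]):
    im=cv2.cvtColor(c[0],cv2.COLOR_RGB2BGR)
    x0,y0,x1,y1=box or (0,0,560,420)
    im=cv2.resize(im[y0:y1,x0:x1],None,fx=s,fy=s,interpolation=cv2.INTER_CUBIC)
    for P in circs:
        q=((proj(c,P)-[x0,y0]+.5)*s).round().astype(int)
        for u in q: cv2.circle(im,tuple(int(i) for i in u),0,(255,0,255),-1)
    cv2.imwrite(name,im)
E
python3 - <<'E'
from h import *
c=cam("top")
for n,px,z in [("receiver",(257.5,158.5),.044),("spouttip",(273,136),.009),("green",(331.5,157),.044),("blue",(291,228.5),.044),("red",(350,261.5),.044),("yellow",(230.5,257),.041),("deck",(142,223.5),.044),("cup",(134.5,187),.034),("jar",(342,204),.056),("drop",(221,201.5),.06),("rack",(431,206),.07)]:
    print(n,ray(c,px,z).round(3))
E
```

```text
receiver [0.649 0.05  0.044]
spouttip [0.706 0.017 0.009]
green [ 0.649 -0.108  0.044]
blue [ 0.499 -0.019  0.044]
red [ 0.428 -0.141  0.044]
yellow [0.44  0.109 0.041]
deck [0.514 0.297 0.044]
cup [0.594 0.318 0.034]
jar [ 0.548 -0.126  0.056]
drop [0.557 0.126 0.06 ]
rack [ 0.539 -0.304  0.07 ]
```

```bash
cat > ov.py <<'E'
from h import *
P={"receiver":(.649,.05),"green":(.649,-.108),"blue":(.499,-.019),"red":(.428,-.141),"yellow":(.44,.109),"deck":(.514,.297)}
def crops(name):
    rows=[]
    for n in("top","scene"):
        c=cam(n);r=[]
        for k,(x,y) in P.items():
            if k=="deck": C=[circ(x,y,.044,.032),circ(x,y,.044,.036),circ(x,y,.032,.036)]; 
            elif k=="yellow": C=[circ(x,y,.038,.028),circ(x,y,.007,.028)]
            else: C=[circ(x,y,.044,.028),circ(x,y,.044,.025),circ(x,y,0 if k=="receiver" else .007,.028)]
            m=proj(c,[[x,y,.03]])[0].astype(int)
            draw(c,C,"/tmp/t.png",(m[0]-26,m[1]-26,m[0]+26,m[1]+26),5)
            r.append(cv2.imread("/tmp/t.png"))
        rows.append(np.hstack(r[:3]));rows.append(np.hstack(r[3:]))
    a=np.vstack(rows[:2]);b=np.vstack(rows[2:])
    cv2.imwrite(f"pics/{name}_top.png",a);cv2.imwrite(f"pics/{name}_scene.png",b)
if __name__=="__main__":
    import sys; crops(sys.argv[1])
E
python3 ov.py a
```

```text
(no output)
```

View pics/a_top.png

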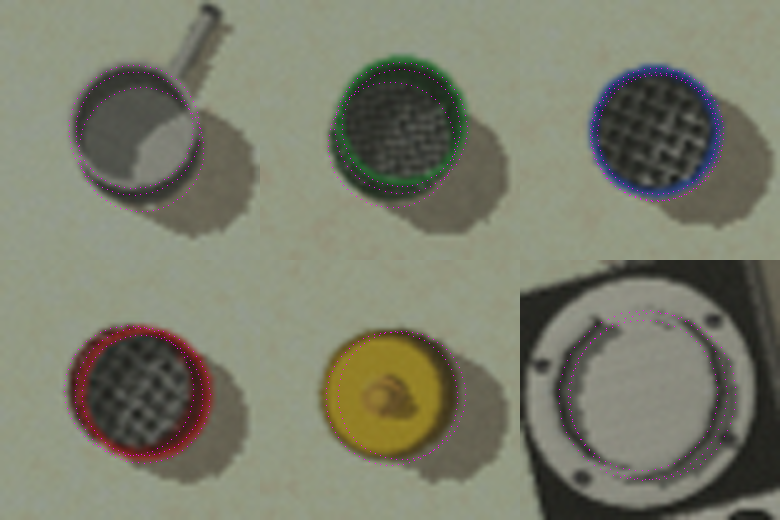

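View pics/a_scene.png

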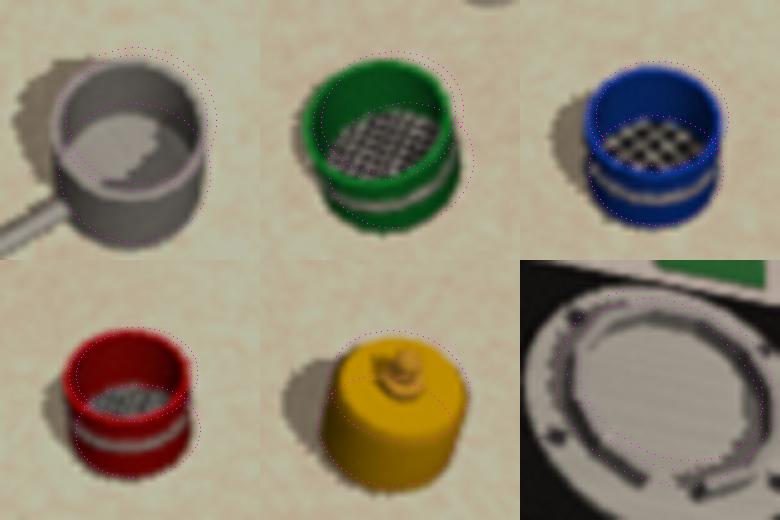

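>>> send_rows --pt "1 -0.05 0 0.065 0 5 0" --pt "1 -0.09 0 0.12 0 10 0" --pt "1 -0.13 0 0.175 0 16 0" --pt "1 -0.17 0 0.23 0 22 0" --pt "1 -0.21 0 0.28 0 28 0" --pt "1 -0.25 0 0.335 0 34 0" --pt "1 -0.29 0 0.39 0 40 0" --pt "1 -0.33 0 0.445 0 44 0" --pt "1 -0.37 0 0.5 0 48.4 0" --pt "1 -0.41 0 0.555 0 48.4 0"

```text
t: 1.75
tool_pos: [0.5578, -0.0795, 0.2457]
tool_rot: [-0.914, 1.582, -1.584]
contact_force: [0.6, -1.9, 0.8]
opening: 0.0853
```

```bash
cat >> h.py <<'E'
def tgt(p,yaw,base=None,baseyaw=None):
    o=get_obs();R=cv2.Rodrigues(np.array(o["tool_rot"]))[0]
    b=np.array(o["tool_pos"]) if base is None else np.array(base)
    y0=np.degrees(np.arctan2(R[1,0],R[0,0]))
    d=(R.T@(np.array(p)-b)); w=(y0-yaw+180)%360-180
    print("t",o["t"],"pos",np.round(b,4),"yaw",y0.round(2),"tilt",np.round(R[2],4),"delta",d.round(4),"wy",w.round(2),"q",np.round(o["q"],2),"F",np.round(o["contact_force"],2),"op",o["opening"])
E
python3 - <<'E'
from h import *
tgt((.62,.05,.25),-120)
E
```

```text
t 1.75 pos [ 0.5578 -0.0795  0.2457] yaw -119.97 tilt [-0.     -1.      0.0011] delta [-0.1433 -0.0043 -0.0108] wy 0.03 q [-0.27 -0.09  1.76 -0.    1.48  1.82] F [ 0.62 -1.91  0.79] op 0.08527389502677407
```

>>> send_rows --pt "1 -0.05 -0.01 0 0 0 0" --pt "1 -0.1 -0.02 0 0 0 0" --pt "1 -0.14 -0.03 -0.01 0 0 0" --pt "1 -0.14 -0.03 -0.01 0 0 0" --pt "1 -0.14 -0.03 -0.01 0 0 0" --pt "1 -0.14 -0.03 -0.01 0 0 0" --pt "1 -0.14 -0.03 -0.01 0 0 0" --pt "1 -0.14 -0.03 -0.01 0 0 0" --pt "1 -0.14 -0.03 -0.01 0 0 0" --pt "1 -0.14 -0.03 -0.01 0 0 0"

```text
t: 3.0
tool_pos: [0.618, 0.0448, 0.2753]
tool_rot: [-0.915, 1.583, -1.583]
contact_force: [-0.6, -0.3, 0.4]
opening: 0.0851
```

```bash
python3 - <<'E'
from h import *
tgt((.649,.05,.25),-120)
c=cam("wrist"); draw(c,[],"pics/w1.png",s=1)
print(c[2].round(3),-c[2].T@c[3])
E
```

```text
t 3.0 pos [0.618  0.0448 0.2753] yaw -119.97 tilt [ 0. -1. -0.] delta [-0.02    0.0253  0.0243] wy 0.03 q [-0.05  0.02  1.59 -0.    1.53  2.05] F [-0.55 -0.28  0.38] op 0.08511274126239304
[[-0.499 -0.866  0.   ]
 [-0.829  0.478  0.292]
 [-0.253  0.146 -0.957]] [0.68269588 0.0078653  0.40462529]
```

View pics/w1.png

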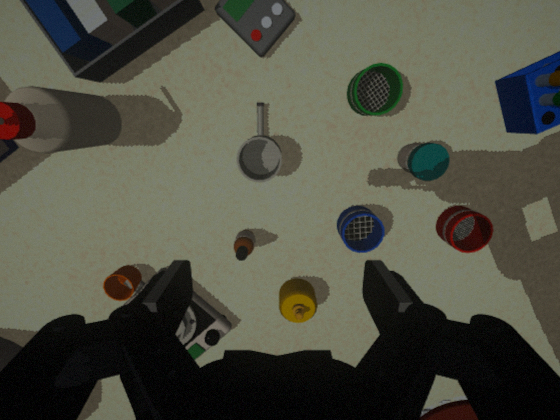

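```bash
cat > wov.py <<'E'
from h import *
import sys
def wov(name,P,s=5,hw=32,cn="wrist"):
    c=cam(cn); r=[]
    for k,(x,y) in P.items():
        if k=="deck": C=[circ(x,y,.044,.032),circ(x,y,.044,.036),circ(x,y,.032,.036)]; 
        elif k=="yellow": C=[circ(x,y,.038,.028),circ(x,y,.007,.028)]
        else: C=[circ(x,y,.044,.028),circ(x,y,.044,.025),circ(x,y,0 if k=="receiver" else .007,.028)]
        m=proj(c,[[x,y,.03]])[0].astype(int)
        draw(c,C,"/tmp/t.png",(m[0]-hw,m[1]-hw,m[0]+hw,m[1]+hw),s)
        print(k,m-hw)
        r.append(cv2.resize(cv2.imread("/tmp/t.png"),(2*hw*s,2*hw*s)))
    if len(r)>3: im=np.vstack([np.hstack(r[:2]),np.hstack(r[2:4])])
    else: im=np.hstack(r)
    cv2.imwrite(name,im)
    return c
E
python3 - <<'E'
from wov import *
from ov import P
c=wov("pics/w1o.png",{k:P[k] for k in("receiver","green","blue","red")},s=4)
wov("pics/w1y.png",{k:P[k] for k in("yellow",)},s=4)
E
```

```text
receiver [229 129]
green [343  62]
blue [329 199]
red [432 199]
yellow [267 271]
```

View pics/w1o.png

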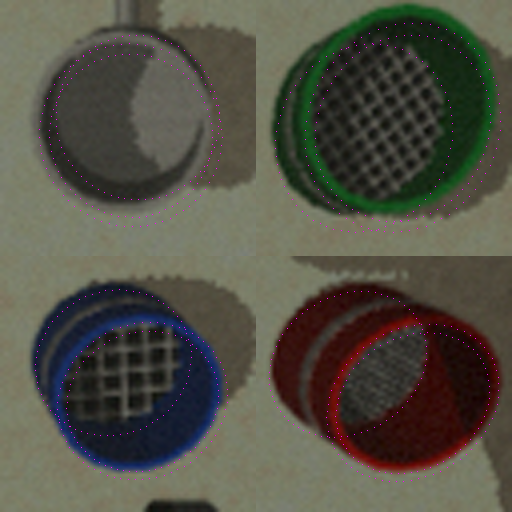

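View pics/w1y.png

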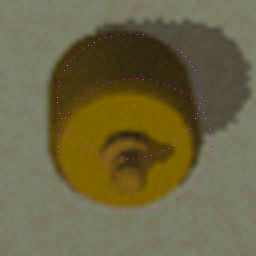

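```bash
python3 - <<'E'
from h import *
tgt((.650,.0515,.12),-120)
E
```

```text
t 3.15 pos [0.618  0.0449 0.2753] yaw -119.96 tilt [-0. -1.  0.] delta [-0.0217  0.1553  0.0245] wy 0.04 q [-0.05  0.02  1.59  0.    1.53  2.05] F [ 0.23 -0.66 -0.55] op 0.08545848723790435
```

>>> send_rows --pt "1 -0.011 0.04 0.012 0 0 0" --pt "1 -0.022 0.08 0.0245 0 0 0" --pt "1 -0.022 0.12 0.0245 0 0 0" --pt "1 -0.022 0.155 0.0245 0 0 0" --pt "1 -0.022 0.155 0.0245 0 0 0" --pt "1 -0.022 0.155 0.0245 0 0 0" --pt "1 -0.022 0.155 0.0245 0 0 0" --pt "1 -0.022 0.155 0.0245 0 0 0" --pt "1 -0.022 0.155 0.0245 0 0 0" --pt "1 -0.022 0.155 0.0245 0 0 0"

```text
t: 4.4
tool_pos: [0.6502, 0.0517, 0.1206]
tool_rot: [-0.914, 1.583, -1.583]
contact_force: [0.5, 0.5, -0.4]
opening: 0.0855
```

```bash
python3 - <<'E'
from h import *
tgt((.650,.0515,.12),-120)
c=cam("wrist"); o=get_obs(); x,y,z=o["tool_pos"]
print(proj(c,[[x,y,z],[x,y,z+.005],[x,y,.044]]))
draw(c,[circ(.65,.0515,.044,.028),circ(.65,.0515,.044,.025)],"pics/w2.png",(80,120,480,420),s=2)
E
```

```text
t 4.4 pos [0.6502 0.0517 0.1206] yaw -119.96 tilt [-2.e-04 -1.e+00  3.e-04] delta [ 0.0003  0.0006 -0.0001] wy 0.04 q [-0.03  0.22  1.65  0.    1.28  2.06] F [ 0.5   0.47 -0.37] op 0.08553249310209109
[[277.84925928 276.73042592]
 [277.87261725 282.05178758]
 [277.61939123 224.36238383]]
```

View pics/w2.png

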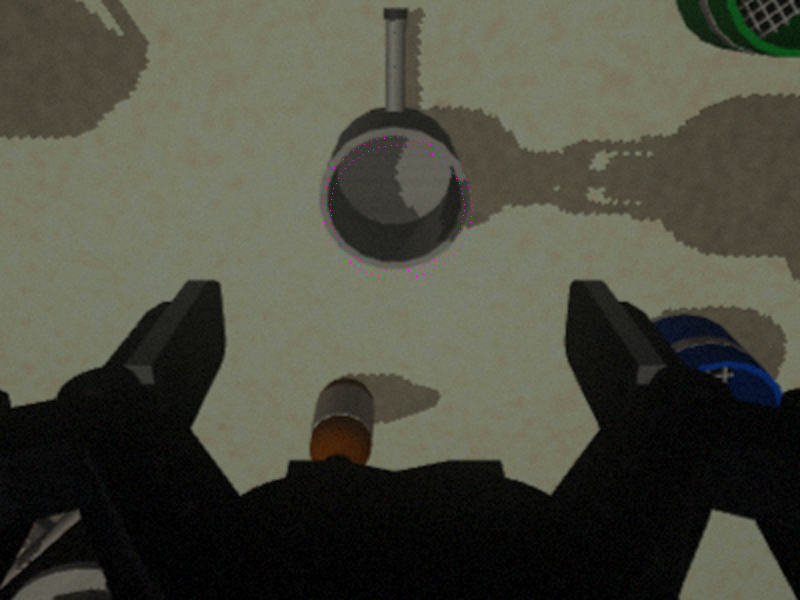

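>>> send_rows --pt "1 0 0.03 0 0 0 0" --pt "1 0 0.06 0 0 0 0" --pt "1 0 0.08 0 0 0 0" --pt "1 0 0.0935 0 0 0 0" --pt "1 0 0.0935 0 0 0 0" --pt "-1 0 0.0935 0 0 0 0" --pt "-1 0 0.0935 0 0 0 0" --pt "-1 0 0.0935 0 0 0 0" --pt "-1 0 0.0935 0 0 0 0" --pt "-1 0 0.0935 0 0 0 0" --newtons 40

```text
t: 5.7
tool_pos: [0.6514, 0.0517, 0.0285]
tool_rot: [-0.912, 1.581, -1.584]
contact_force: [-1.1, -0.5, 5.8]
opening: 0.0552
```

```bash
python3 - <<'E'
from h import *
tgt((.650,.0515,.12),-120)
c=cam("wrist"); o=get_obs(); x,y,z=o["tool_pos"]
print(proj(c,[[x,y,z],[x,y,z+.005],[x,y,.044]]))
draw(c,[circ(x,y,.044,.028),circ(x,y,.044,.025)],"pics/w3.png",(80,120,480,420),s=2)
E
```

```text
t 5.7 pos [0.6514 0.0517 0.0285] yaw -119.96 tilt [-0.0013 -1.      0.0025] delta [ 0.0008 -0.0915 -0.0009] wy 0.04 q [-0.03  0.33  1.68 -0.    1.13  2.06] F [-1.1 -0.5  5.8] op 0.055226065675796424
[[277.75630908 276.80521437]
 [277.76500261 282.11540867]
 [277.78526066 294.48945516]]
```

View pics/w3.png

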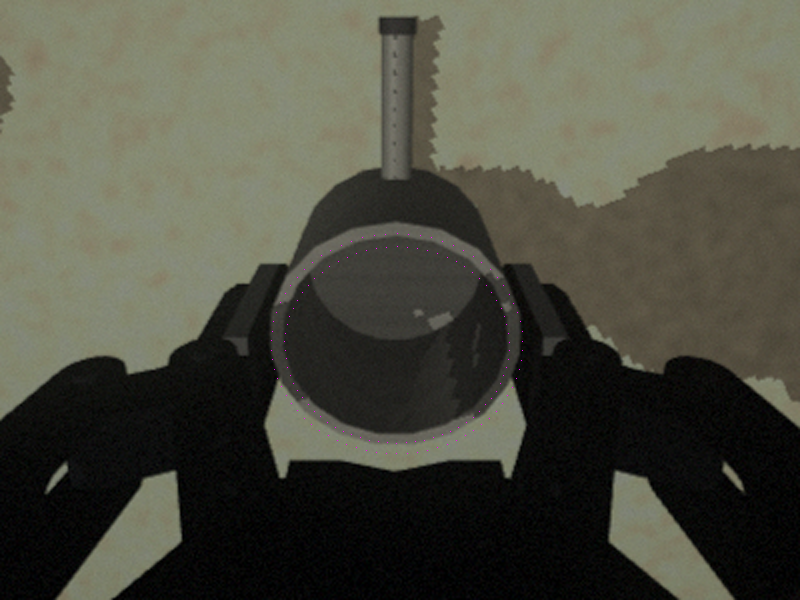

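>>> send_rows --pt "-1 0 -0.03 0 0 0 0" --pt "-1 0 -0.08 0 0 0 0" --pt "-1 0 -0.13 0 0 -4 0" --pt "-1 -0.012 -0.17 -0.033 0 -12 0" --pt "-1 -0.025 -0.17 -0.066 0 -20 0" --pt "-1 -0.038 -0.17 -0.1 0 -28 0" --pt "-1 -0.05 -0.17 -0.133 0 -36 0" --pt "-1 -0.0645 -0.17 -0.164 0 -44.7 0" --pt "-1 -0.0645 -0.17 -0.164 0 -44.7 0" --pt "-1 -0.0645 -0.17 -0.164 0 -44.7 0"

```text
t: 7.0
tool_pos: [0.5402, 0.1892, 0.1963]
tool_rot: [-1.32, 1.018, -1.018]
contact_force: [-0.7, -0.3, -1.2]
opening: 0.0552
```

```bash
python3 - <<'E'
from h import *
tgt((.514,.297,.2),-75.3)
c=cam("wrist"); o=get_obs(); x,y,z=o["tool_pos"]
dx,dy=.514,.297
draw(c,[circ(dx,dy,.044,.032),circ(dx,dy,.044,.036)],"pics/w4.png",s=1)
draw(c,[circ(dx,dy,.044,.032),circ(dx,dy,.044,.036)],"pics/w4c.png",(40,100,240,300),s=3)
E
```

```text
t 7.0 pos [0.5402 0.1892 0.1963] yaw -75.31 tilt [ 4.e-04 -1.e+00 -7.e-04] delta [-0.1109 -0.0037  0.002 ] wy -0.01 q [ 0.21 -0.04  1.79 -0.    1.39  1.52] F [-0.7  -0.35 -1.16] op 0.0552080985108232
```

View pics/w4.png

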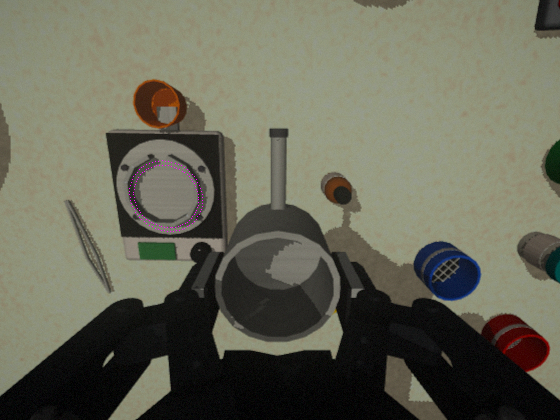

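View pics/w4c.png

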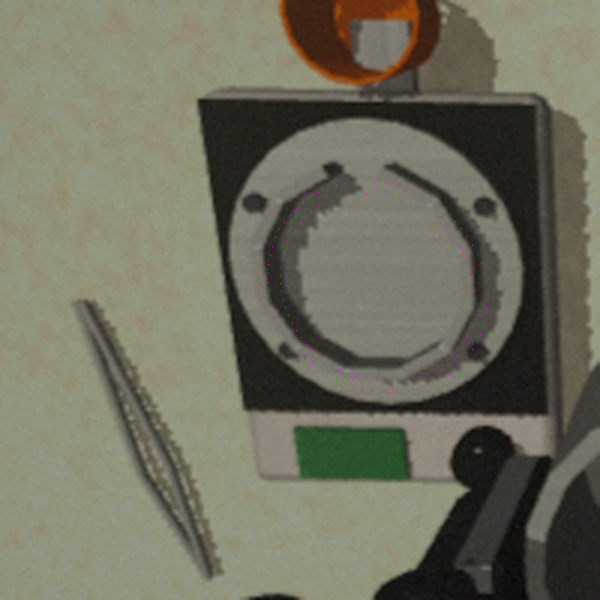

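```bash
python3 - <<'E'
from h import *
from scipy.optimize import least_squares
c=cam("wrist")
g=lambda u,z: ray(c,(u[0]/3+40-.5,u[1]/3+100-.5),z)
E=np.array([g(u,.032) for u in [(229,258),(522,262),(375,118),(380,403),(274,156),(476,157),(262,352),(490,350)]])
f=least_squares(lambda p:np.hypot(E[:,0]-p[0],E[:,1]-p[1])-p[2],[.51,.3,.05]);print("disc",f.x.round(4),f.fun.round(4))
ctr=f.x[:2]
for n,u,z in [("gapL",(342,172),.044),("gapR",(387,166),.044),("cup",(360,28),.034)]:
    p=g(u,z);d=p[:2]-ctr;print(n,p.round(4),np.hypot(*d).round(4),np.degrees(np.arctan2(d[1],d[0])).round(1))
for a,b,z in[((200,98),(535,102),.03),((200,98),(246,410),.03),((535,102),(548,412),.03),((246,410),(548,412),.03)]:
    d=g(b,z)-g(a,z);print(np.degrees(np.arctan2(d[1],d[0])).round(1),np.hypot(d[0],d[1]).round(4))
x,y=ctr
draw(c,[circ(x,y,.044,.032),circ(x,y,.044,.036),circ(x,y,.032,f.x[2])],"pics/w4d.png",(65,110,240,270),s=4)
t=cam("top")
draw(t,[circ(x,y,.044,.032),circ(x,y,.044,.036),circ(x,y,.032,f.x[2])],"pics/t4d.png",(100,165,200,275),s=5)
E
```

```text
disc [0.5181 0.3026 0.0501] [-0.0005  0.0003 -0.     -0.0002 -0.0026  0.0027  0.0028 -0.0026]
gapL [0.5502 0.3135 0.044 ] 0.0339 18.6
gapR [0.5557 0.2999 0.044 ] 0.0377 -4.2
cup [0.5943 0.3178 0.034 ] 0.0777 11.2
-76.0 0.1091
-166.4 0.1094
-166.2 0.109
-75.7 0.1094
```

View pics/w4d.png

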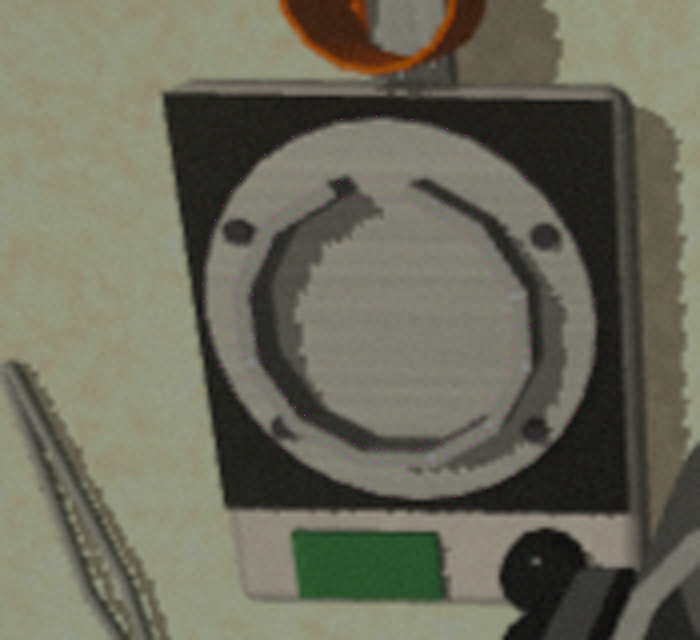

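View pics/t4d.png

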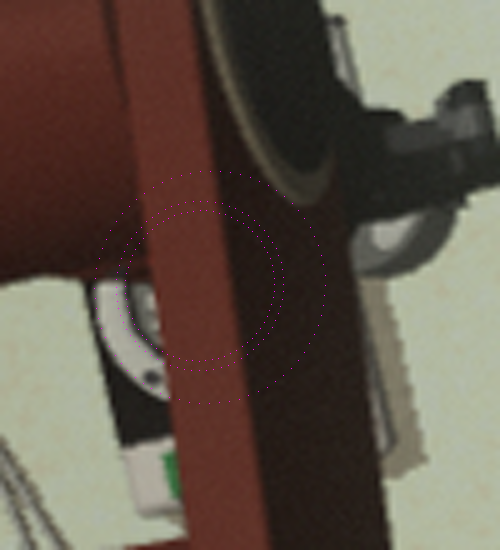

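```bash
python3 - <<'E'
from h import *
for n in("scene","top"):
    c=list(cam(n)); c[0]=cv2.cvtColor(cv2.imread(f"pics/{n}0.png"),cv2.COLOR_BGR2RGB)
    ims=[]
    for (x,y),C in [((.6514,.0517),[(.044,.028),(.044,.025),(0,.028)]),((.517,.301),[(.032,.050),(.044,.032)])]:
        m=proj(c,[[x,y,.035]])[0].astype(int)
        draw(c,[circ(x,y,*k) for k in C],"/tmp/t.png",(m[0]-38,m[1]-38,m[0]+38,m[1]+38),5); ims.append(cv2.imread("/tmp/t.png"))
    cv2.imwrite(f"pics/rel_{n}.png",np.hstack(ims))
E
```

```text
(no output)
```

View pics/rel_top.png

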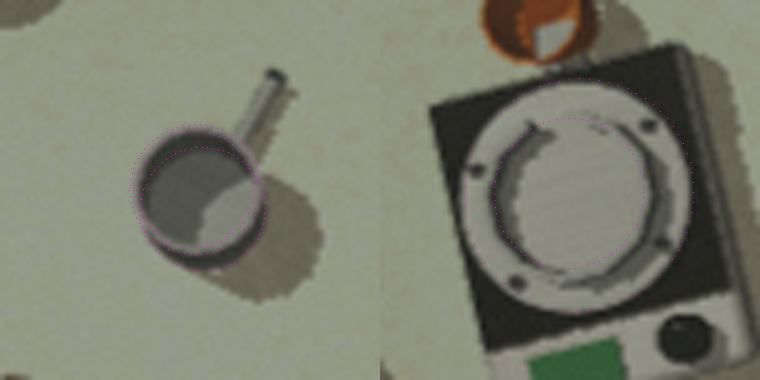

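View pics/rel_scene.png

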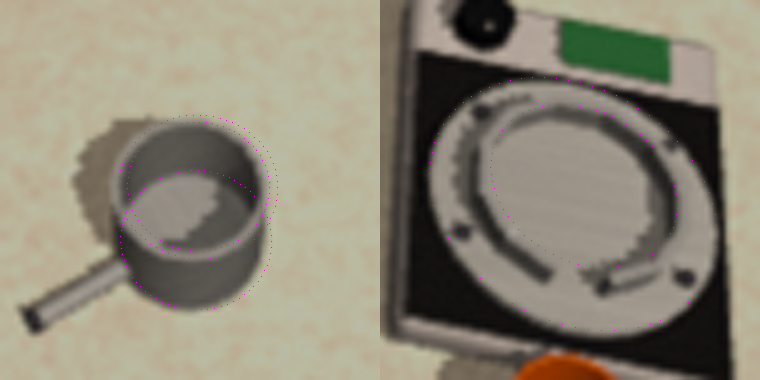

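>>> send_rows --pt "-1 -0.03 0 0.002 0 0 0" --pt "-1 -0.06 0 0.004 0 0 0" --pt "-1 -0.09 0.02 0.006 0 0.7 0" --pt "-1 -0.114 0.05 0.006 0 0.7 0" --pt "-1 -0.114 0.076 0.006 0 0.7 0" --pt "-1 -0.114 0.076 0.006 0 0.7 0" --pt "-1 -0.114 0.076 0.006 0 0.7 0" --pt "-1 -0.114 0.076 0.006 0 0.7 0" --pt "-1 -0.114 0.076 0.006 0 0.7 0" --pt "-1 -0.114 0.076 0.006 0 0.7 0"

```text
t: 8.5
tool_pos: [0.5175, 0.3013, 0.1215]
tool_rot: [-1.314, 1.026, -1.027]
contact_force: [0.2, 0.6, -1.0]
opening: 0.0552
```

```bash
python3 - <<'E'
from h import *
tgt((.517,.301,.0615),-76)
x,y=.517,.301
for n in("wrist","scene"):
    c=cam(n); draw(c,[circ(x,y,.044,.032),circ(x,y,.032,.05)],f"pics/5{n}.png",s=2 if n=="wrist" else 1,box=(80,60,480,360) if n=="wrist" else None)
E
```

```text
t 8.5 pos [0.5175 0.3013 0.1215] yaw -75.98 tilt [-2.e-04 -1.e+00  1.e-03] delta [ 0.0002  0.06   -0.0006] wy 0.02 q [0.4  0.1  1.78 0.   1.26 1.73] F [ 0.15  0.63 -1.05] op 0.05520195044650136
```

View pics/5wrist.png

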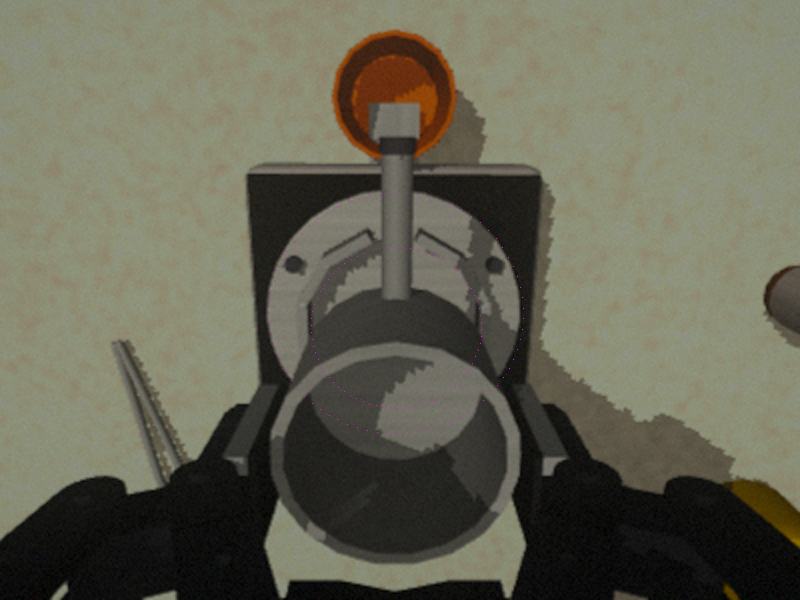

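View pics/5scene.png

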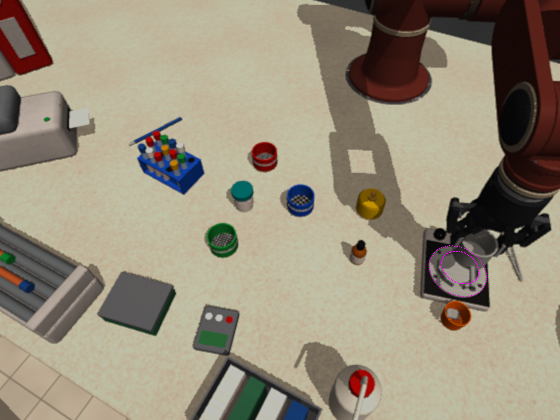

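>>> send_rows --pt "-1 0 0.015 0 0 0 0" --pt "-1 0 0.03 -0.0005 0 0 0" --pt "-1 0 0.04 -0.0005 0 0 0" --pt "-1 0 0.045 -0.0005 0 0 0" --pt "-1 0 0.05 -0.0005 0 0 0" --pt "-1 0 0.054 -0.0005 0 0 0" --pt "-1 0 0.057 -0.0005 0 0 0" --pt "-1 0 0.059 -0.0005 0 0 0" --pt "-1 0 0.06 -0.0005 0 0 0" --pt "-1 0 0.06 -0.0005 0 0 0"

```text
t: 9.85
tool_pos: [0.5166, 0.3012, 0.0608]
tool_rot: [-1.315, 1.027, -1.027]
contact_force: [-0.8, -0.9, -2.0]
opening: 0.0552
```

```bash
python3 - <<'E'
from h import *
tgt((.517,.301,.0605),-76)
c=cam("wrist"); draw(c,[],"pics/6w.png",s=2,box=(80,60,480,360))
E
```

```text
t 9.85 pos [0.5166 0.3012 0.0608] yaw -75.96 tilt [-0. -1.  0.] delta [0.0003 0.0003 0.0003] wy 0.04 q [0.4  0.17 1.81 0.   1.16 1.73] F [-0.81 -0.91 -1.98] op 0.055158299534124225
```

View pics/6w.png

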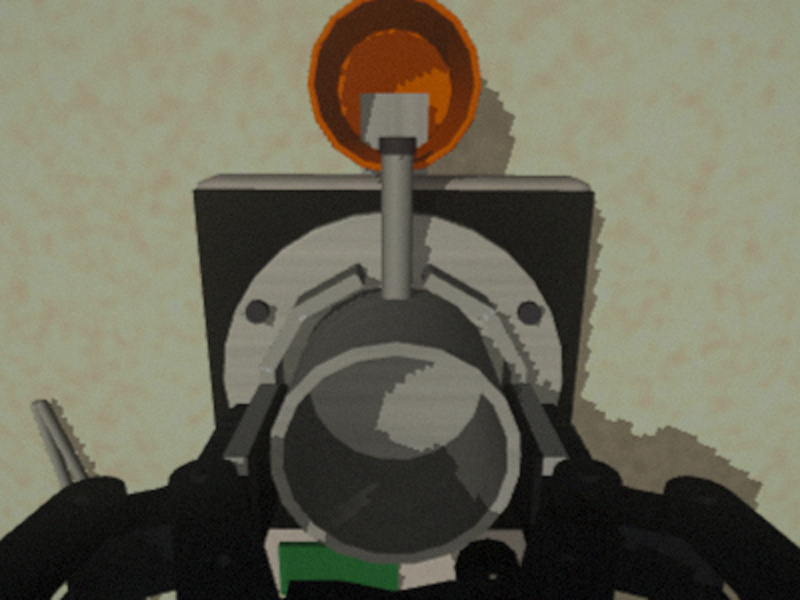

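>>> send_rows --pt "-1 0 0.0008 0 0 0 0" --pt "-1 0 0.0012 0 0 0 0" --pt "-1 0 0.0016 0 0 0 0" --pt "-1 0 0.002 0 0 0 0" --pt "-1 0 0.002 0 0 0 0" --pt "-1 0 0.002 0 0 0 0" --pt "-1 0 0.002 0 0 0 0" --pt "-1 0 0.002 0 0 0 0" --pt "-1 0 0.002 0 0 0 0" --pt "-1 0 0.002 0 0 0 0"

```text
t: 11.15
tool_pos: [0.5169, 0.3013, 0.0606]
tool_rot: [-1.315, 1.027, -1.027]
contact_force: [-4.1, -2.1, 8.6]
opening: 0.0552
```

>>> send_rows --pt "-1 0 -0.0015 0 0 0 0" --pt "1 0 -0.0015 0 0 0 0" --pt "1 0 -0.0015 0 0 0 0" --pt "1 0 -0.0015 0 0 0 0" --pt "1 0 -0.0015 0 0 0 0" --pt "1 0 -0.0015 0 0 0 0" --pt "1 0 -0.03 0 0 0 0" --pt "1 0 -0.07 0 0 0 0" --pt "1 0 -0.12 0 0 0 0" --pt "1 0 -0.14 0 0 0 0"

```text
t: 12.4
tool_pos: [0.5182, 0.3019, 0.2028]
tool_rot: [-1.31, 1.024, -1.028]
contact_force: [1.2, -0.2, -0.3]
opening: 0.0855
```

```bash
python3 - <<'E'
from h import *
tgt((.429,-.140,.2),-76)
c=cam("wrist"); x,y=.517,.301
draw(c,[circ(x,y,.076,.028),circ(x,y,.076,.025)],"pics/7w.png",s=2,box=(80,60,480,360))
E
```

```text
t 12.4 pos [0.5182 0.3019 0.2028] yaw -75.96 tilt [-9.0e-04 -1.0e+00  5.9e-03] delta [ 0.407   0.0013 -0.1937] wy 0.04 q [ 0.4   0.02  1.72 -0.    1.4   1.73] F [ 1.15 -0.2  -0.33] op 0.08548610942251372
```

View pics/7w.png

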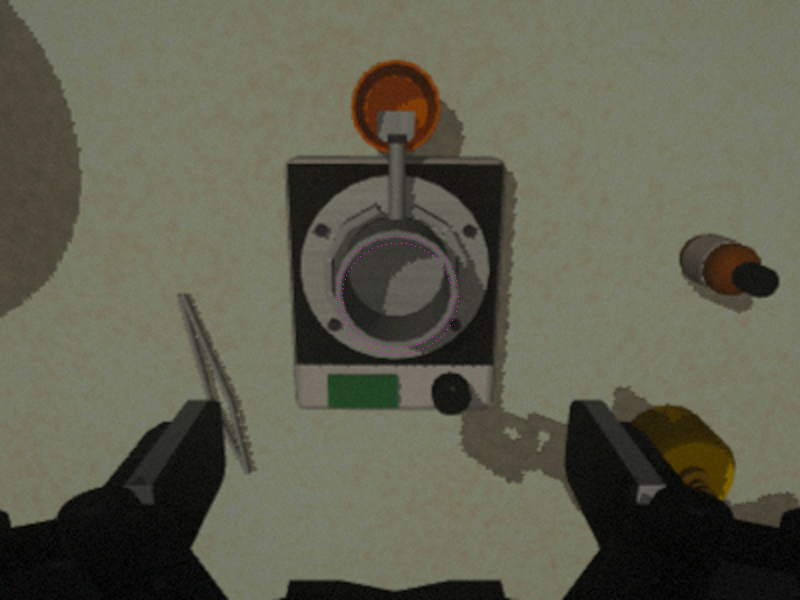

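```bash
python3 - <<'E'
from h import *
c=cam("wrist")
g=lambda u,z: ray(c,(u[0]/2+80-.25,u[1]/2+60-.25),z)
A=[g(u,.032) for u in [(322,230),(470,231),(335,325),(455,325)]]
print(np.mean(A,0))
A=[g(u,.032) for u in [(301,265),(490,265),(395,177),(395,358)]]
print(np.array(A).round(4),np.mean(A[:2],0),np.mean(A[2:],0))
A=[g(u,.076) for u in [(334,293),(459,293),(397,233),(397,355)]]
print(np.array(A).round(4),np.mean(A,0))
E
```

```text
[0.51410914 0.30085222 0.032     ]
[[0.5093 0.3512 0.032 ]
 [0.5336 0.2542 0.032 ]
 [0.5658 0.3141 0.032 ]
 [0.47   0.2901 0.032 ]] [0.52146404 0.30269948 0.032     ] [0.51792244 0.30207559 0.032     ]
[[0.5118 0.3294 0.076 ]
 [0.5258 0.2737 0.076 ]
 [0.5458 0.3081 0.076 ]
 [0.4892 0.2939 0.076 ]] [0.51817022 0.30127625 0.076     ]
```

>>> send_rows --pt "1 0.05 0 -0.024 0 0 0" --pt "1 0.1 0 -0.048 0 0 0" --pt "1 0.15 0 -0.072 0 0 0" --pt "1 0.2 0 -0.096 0 0 0" --pt "1 0.25 0 -0.12 0 0 0" --pt "1 0.3 0 -0.144 0 0 0" --pt "1 0.35 0 -0.168 0 0 0" --pt "1 0.4 0.03 -0.19 0 0 0" --pt "1 0.406 0.08 -0.1925 0 0 0" --pt "1 0.406 0.08 -0.1925 0 0 0"

```text
t: 13.75
tool_pos: [0.4237, -0.1378, 0.1124]
tool_rot: [-1.317, 1.04, -1.018]
contact_force: [-0.3, 0.1, -1.0]
opening: 0.0856
```

```bash
python3 - <<'E'
from h import *
tgt((.430,-.139,.027),-76)
c=cam("wrist"); x,y=.430,-.139
draw(c,[circ(x,y,.044,.028),circ(x,y,.044,.025)],"pics/8w.png",s=2,box=(80,60,480,360))
E
```

```text
t 13.75 pos [ 0.4237 -0.1378  0.1124] yaw -76.08 tilt [-0.0091 -0.9999 -0.0101] delta [0.0034 0.0853 0.0067] wy -0.08 q [-0.48 -0.26  2.14  0.    1.28  0.85] F [-0.3   0.1  -0.97] op 0.08561766821670364
```

View pics/8w.png

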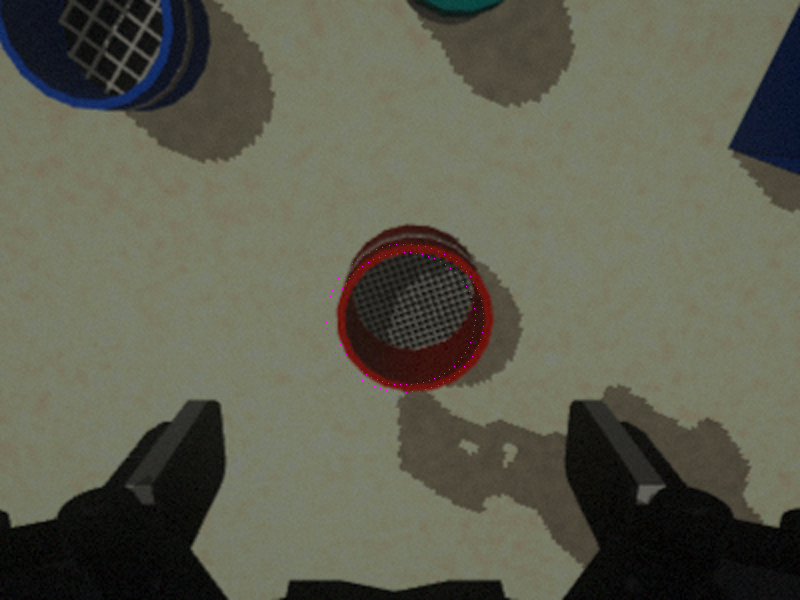

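>>> send_rows --pt "1 0 0 0 0 0 0" --pt "1 0 0 0 0 0 0" --pt "1 0 0.02 0 0 0 0" --pt "1 0 0.03 0 0 0 0" --pt "1 0 0.03 0 0 0 0" --pt "1 0 0.03 0 0 0 0" --pt "1 0 0.03 0 0 0 0" --pt "1 0 0.03 0 0 0 0" --pt "1 0 0.03 0 0 0 0" --pt "1 0 0.03 0 0 0 0"

```text
t: 15.05
tool_pos: [0.4284, -0.1394, 0.0889]
tool_rot: [-1.315, 1.027, -1.027]
contact_force: [0.4, 0.2, 0.2]
opening: 0.0855
```

```bash
python3 - <<'E'
from h import *
tgt((.430,-.139,.027),-76)
c=cam("wrist"); x,y=.430,-.139
draw(c,[circ(x,y,.044,.028),circ(x,y,.044,.025)],"pics/9w.png",s=2,box=(80,60,480,360))
E
```

```text
t 15.05 pos [ 0.4284 -0.1394  0.0889] yaw -75.96 tilt [ 0.e+00 -1.e+00  1.e-04] delta [-0.      0.0619  0.0017] wy 0.04 q [-0.48 -0.23  2.15  0.    1.22  0.85] F [0.44 0.16 0.24] op 0.08546800137836162
```

View pics/9w.png

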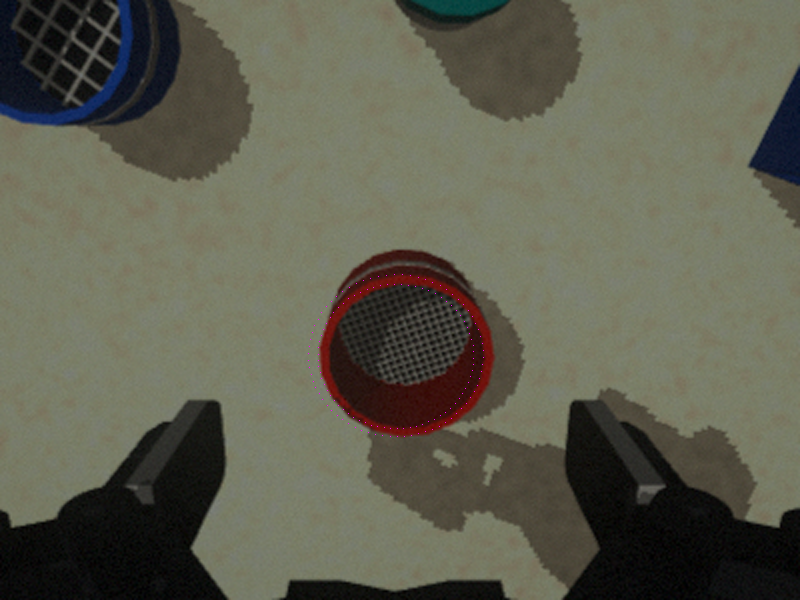

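```bash
python3 - <<'E'
from h import *
c=cam("wrist")
g=lambda u,z: ray(c,(u[0]/2+80-.25,u[1]/2+60-.25),z)
A=np.array([g(u,.044) for u in [(320,352),(494,352),(407,272),(407,436)]])
print(A.round(4),A[:2].mean(0),A[2:].mean(0))
p=A.mean(0); tgt((p[0],p[1],.027),-76)
draw(c,[circ(.43,-.139,.044,.028),circ(p[0],p[1],.044,.025)],"pics/9x.png",s=5,box=(200,180,350,290))
E
```

```text
[[ 0.4263 -0.1152  0.044 ]
 [ 0.4398 -0.1692  0.044 ]
 [ 0.4586 -0.1356  0.044 ]
 [ 0.4037 -0.1497  0.044 ]] [ 0.43302299 -0.14218913  0.044     ] [ 0.43114917 -0.14266971  0.044     ]
t 15.15 pos [ 0.4283 -0.1394  0.0888] yaw -75.97 tilt [-0.e+00 -1.e+00 -1.e-04] delta [0.0038 0.0618 0.0029] wy 0.03 q [-0.48 -0.23  2.15 -0.    1.22  0.85] F [-0.11 -0.47  0.47] op 0.08495337027527804
```

View pics/9x.png

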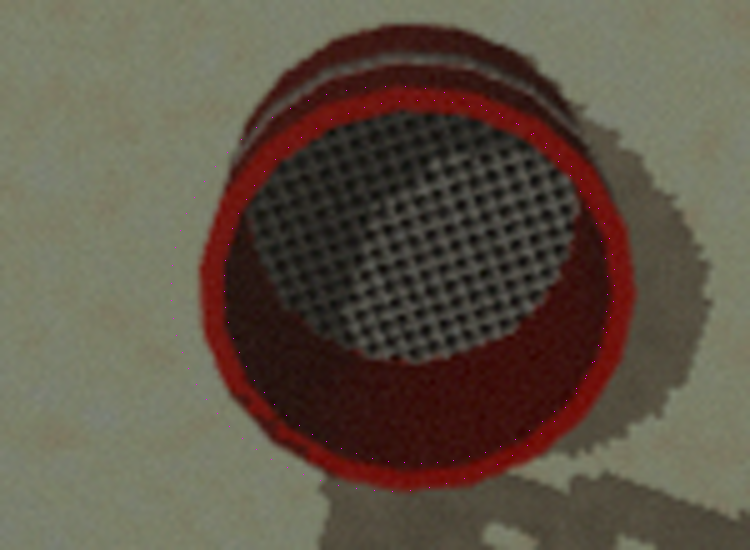

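>>> send_rows --pt "1 0.004 0 0.003 0 0 0" --pt "1 0.004 0.02 0.003 0 0 0" --pt "1 0.004 0.045 0.003 0 0 0" --pt "1 0.004 0.062 0.003 0 0 0" --pt "1 0.004 0.062 0.003 0 0 0" --pt "-1 0.004 0.062 0.003 0 0 0" --pt "-1 0.004 0.062 0.003 0 0 0" --pt "-1 0.004 0.062 0.003 0 0 0" --pt "-1 0.004 0.062 0.003 0 0 0" --pt "-1 0.004 0.062 0.003 0 0 0" --newtons 30

```text
t: 16.4
tool_pos: [0.4334, -0.1431, 0.0282]
tool_rot: [-1.315, 1.025, -1.029]
contact_force: [0.5, -1.1, 5.5]
opening: 0.0554
```

```bash
python3 - <<'E'
from h import *
tgt((.5175,.3013,.2),-76)
c=cam("wrist"); x,y,z=get_obs()["tool_pos"]
draw(c,[circ(x,y,.044,.028),circ(x,y,.044,.025)],"pics/10w.png",s=2,box=(80,60,480,360))
E
```

```text
t 16.4 pos [ 0.4334 -0.1431  0.0282] yaw -75.96 tilt [ 0.0017 -1.      0.002 ] delta [-0.4105 -0.1721  0.1897] wy 0.04 q [-0.48 -0.11  2.16  0.    1.08  0.84] F [ 0.49 -1.08  5.52] op 0.055394198710939785
```

View pics/10w.png

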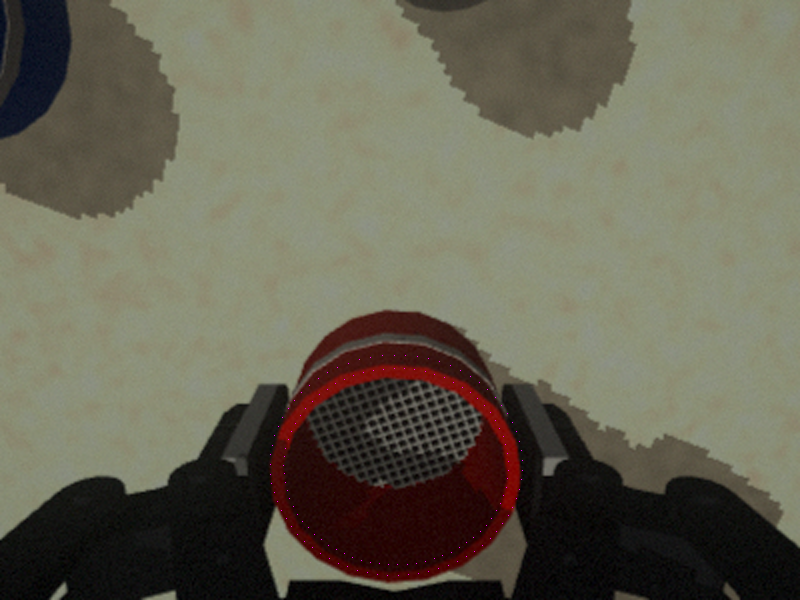

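```bash
python3 - <<'E'
from h import *
c=cam("wrist")
g=lambda u,z: ray(c,(u[0]/2+80-.25,u[1]/2+60-.25),z)
x,y,z=get_obs()["tool_pos"]
for zz in(.044,.047):
    A=np.array([g(u,zz) for u in [(397,363),(397,581)]]); D=A-[x,y,zz]
    print(zz,D[:,:2]@np.array([.970,.2425]))
E
```

```text
0.044 [ 0.02600555 -0.02993837]
0.047 [ 0.02728484 -0.02718184]
```

>>> send_rows --pt "-1 0 -0.02 0 0 0 0" --pt "-1 0 -0.07 0 0 0 0" --pt "-1 -0.03 -0.11 0.015 0 0 0" --pt "-1 -0.08 -0.14 0.04 0 0 0" --pt "-1 -0.13 -0.14 0.065 0 0 0" --pt "-1 -0.18 -0.14 0.09 0 0 0" --pt "-1 -0.23 -0.14 0.11 0 0 0" --pt "-1 -0.28 -0.14 0.135 0 0 0" --pt "-1 -0.33 -0.14 0.155 0 0 0" --pt "-1 -0.37 -0.14 0.175 0 0 0"

```text
t: 17.75
tool_pos: [0.5117, 0.2608, 0.1661]
tool_rot: [-1.317, 1.026, -1.026]
contact_force: [0.4, -0.6, -0.7]
opening: 0.0554
```

```bash
python3 - <<'E'
from h import *
tgt((.5194,.3018,.14),-76)
E
```

```text
t 17.75 pos [0.5117 0.2608 0.1661] yaw -75.89 tilt [ 2.0e-04 -1.0e+00 -1.1e-03] delta [-0.0378  0.0261  0.0175] wy 0.11 q [ 0.34 -0.    1.81 -0.    1.34  1.67] F [ 0.42 -0.59 -0.73] op 0.05536472288751463
```

>>> send_rows --pt "-1 -0.02 0 0.009 0 0 0" --pt "-1 -0.038 0.01 0.0175 0 0 0" --pt "-1 -0.038 0.02 0.0175 0 0 0" --pt "-1 -0.038 0.026 0.0175 0 0 0" --pt "-1 -0.038 0.026 0.0175 0 0 0" --pt "-1 -0.038 0.026 0.0175 0 0 0" --pt "-1 -0.038 0.026 0.0175 0 0 0" --pt "-1 -0.038 0.026 0.0175 0 0 0" --pt "-1 -0.038 0.026 0.0175 0 0 0" --pt "-1 -0.038 0.026 0.0175 0 0 0"

```text
t: 19.0
tool_pos: [0.52, 0.3, 0.1409]
tool_rot: [-1.315, 1.027, -1.027]
contact_force: [0.1, -0.0, 0.6]
opening: 0.0554
```

```bash
python3 - <<'E'
from h import *
tgt((.5194,.3018,.14),-76)
c=cam("wrist"); x,y=.5175,.3013
z=get_obs()["tool_pos"][2]-.0282
draw(c,[circ(x,y,.076,.028),circ(x,y,z+.044,.028),circ(x,y,.032,.05)],"pics/11w.png",s=2,box=(80,60,480,360))
E
```

```text
t 19.0 pos [0.52   0.3    0.1409] yaw -75.96 tilt [-0.e+00 -1.e+00  1.e-04] delta [-0.0019  0.0009 -0.0002] wy 0.04 q [0.4  0.08 1.76 0.   1.3  1.73] F [ 0.08 -0.03  0.58] op 0.055413639160326066
```

View pics/11w.png

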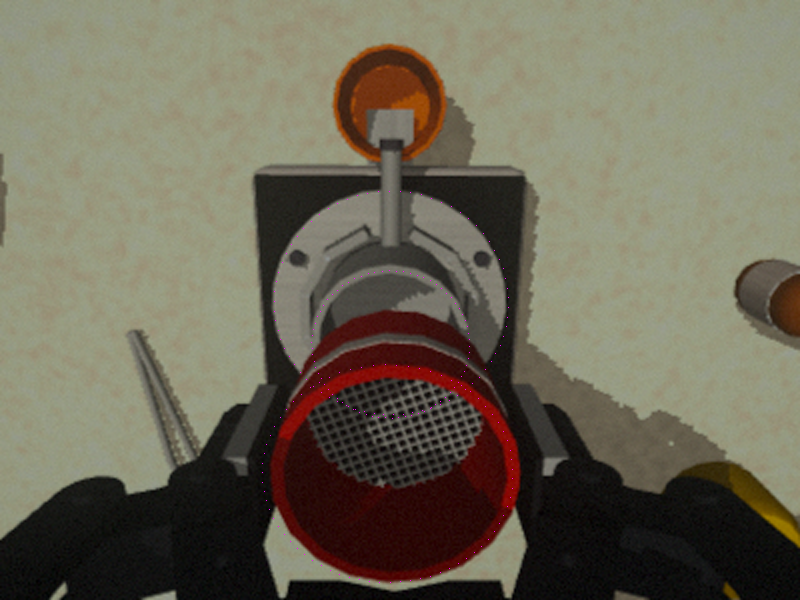

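>>> send_rows --pt "-1 -0.002 0.01 0 0 0 0" --pt "-1 -0.002 0.02 0 0 0 0" --pt "-1 -0.002 0.027 0 0 0 0" --pt "-1 -0.002 0.031 0 0 0 0" --pt "-1 -0.002 0.034 0 0 0 0" --pt "-1 -0.002 0.037 0 0 0 0" --pt "-1 -0.002 0.039 0 0 0 0" --pt "-1 -0.002 0.041 0 0 0 0" --pt "-1 -0.002 0.0425 0 0 0 0" --pt "-1 -0.002 0.0425 0 0 0 0"

```text
t: 20.3
tool_pos: [0.5195, 0.3019, 0.0982]
tool_rot: [-1.315, 1.027, -1.027]
contact_force: [0.2, 0.6, -0.1]
opening: 0.0549
```

>>> send_rows --pt "-1 0 0.0007 0 0 0 0" --pt "-1 0 0.0014 0 0 0 0" --pt "-1 0 0.002 0 0 0 0" --pt "-1 0 0.0025 0 0 0 0" --pt "-1 0 0.003 0 0 0 0" --pt "-1 0 0.003 0 0 0 0" --pt "-1 0 0.003 0 0 0 0" --pt "-1 0 0.003 0 0 0 0" --pt "-1 0 0.003 0 0 0 0" --pt "-1 0 0.003 0 0 0 0"

```text
t: 21.55
tool_pos: [0.5199, 0.302, 0.0972]
tool_rot: [-1.315, 1.026, -1.027]
contact_force: [-4.6, -2.4, 8.1]
opening: 0.0556
```

>>> send_rows --pt "-1 0 -0.002 0 0 0 0" --pt "1 0 -0.002 0 0 0 0" --pt "1 0 -0.002 0 0 0 0" --pt "1 0 -0.002 0 0 0 0" --pt "1 0 -0.002 0 0 0 0" --pt "1 0 -0.002 0 0 0 0" --pt "1 0 -0.03 0 0 0 0" --pt "1 0 -0.07 0 0 0 0" --pt "1 0 -0.11 0 0 0 0" --pt "1 0 -0.11 0 0 0 0"

```text
t: 22.8
tool_pos: [0.5218, 0.3029, 0.2104]
tool_rot: [-1.307, 1.022, -1.029]
contact_force: [-0.3, 0.2, -0.3]
opening: 0.0855
```

```bash
python3 - <<'E'
from h import *
tgt((.651,-.107,.13),-76)
c=cam("wrist"); x,y=.5175,.3013
draw(c,[circ(x,y,.113,.028),circ(x,y,.113,.025)],"pics/12w.png",s=2,box=(80,60,480,360))
E
```

```text
t 22.8 pos [0.5218 0.3029 0.2104] yaw -75.96 tilt [-0.0014 -1.      0.0086] delta [0.4291 0.0801 0.0252] wy 0.04 q [ 0.4   0.02  1.71 -0.    1.41  1.73] F [-0.25  0.24 -0.32] op 0.08553707366836452
```

View pics/12w.png

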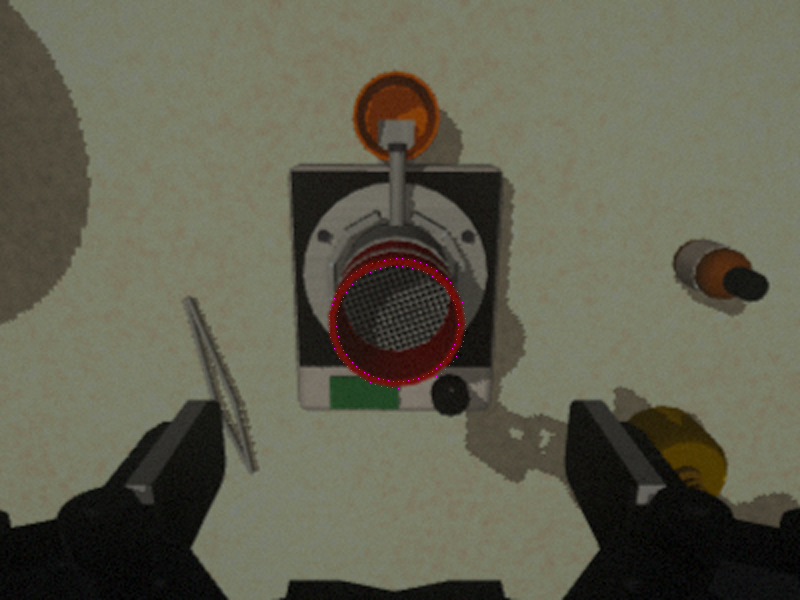

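>>> send_rows --pt "1 0.05 0 0.003 0 0 0" --pt "1 0.1 0 0.006 0 0 0" --pt "1 0.15 0 0.01 0 0 0" --pt "1 0.2 0 0.013 0 0 0" --pt "1 0.25 0 0.016 0 0 0" --pt "1 0.3 0 0.02 0 0 0" --pt "1 0.35 0.02 0.023 0 0 0" --pt "1 0.4 0.05 0.026 0 0 0" --pt "1 0.43 0.08 0.028 0 0 0" --pt "1 0.43 0.08 0.028 0 0 0"

```text
t: 24.1
tool_pos: [0.648, -0.1097, 0.1194]
tool_rot: [-1.318, 1.037, -1.022]
contact_force: [0.1, 1.3, 0.6]
opening: 0.0853
```

>>> send_rows --pt "1 0 0 0 0 0 0" --pt "1 0 0 0 0 0 0" --pt "1 0 0.02 0 0 0 0" --pt "1 0 0.03 0 0 0 0" --pt "1 0 0.03 0 0 0 0" --pt "1 0 0.03 0 0 0 0" --pt "1 0 0.03 0 0 0 0" --pt "1 0 0.03 0 0 0 0" --pt "1 0 0.03 0 0 0 0" --pt "1 0 0.03 0 0 0 0"

```text
t: 25.35
tool_pos: [0.6511, -0.1085, 0.0954]
tool_rot: [-1.315, 1.027, -1.027]
contact_force: [0.3, -0.4, 0.7]
opening: 0.0857
```

```bash
python3 - <<'E'
from h import *
tgt((.6515,-.109,.027),-76)
c=cam("wrist"); x,y=.6515,-.109
draw(c,[circ(x,y,.044,.028)],"pics/13w.png",s=3,box=(160,160,420,360))
E
```

```text
t 25.35 pos [ 0.6511 -0.1085  0.0954] yaw -75.96 tilt [ 1.e-04 -1.e+00  2.e-04] delta [0.0006 0.0684 0.0003] wy 0.04 q [-0.28  0.26  1.64  0.    1.24  1.05] F [ 0.31 -0.38  0.71] op 0.08565059584537947
```

View pics/13w.png

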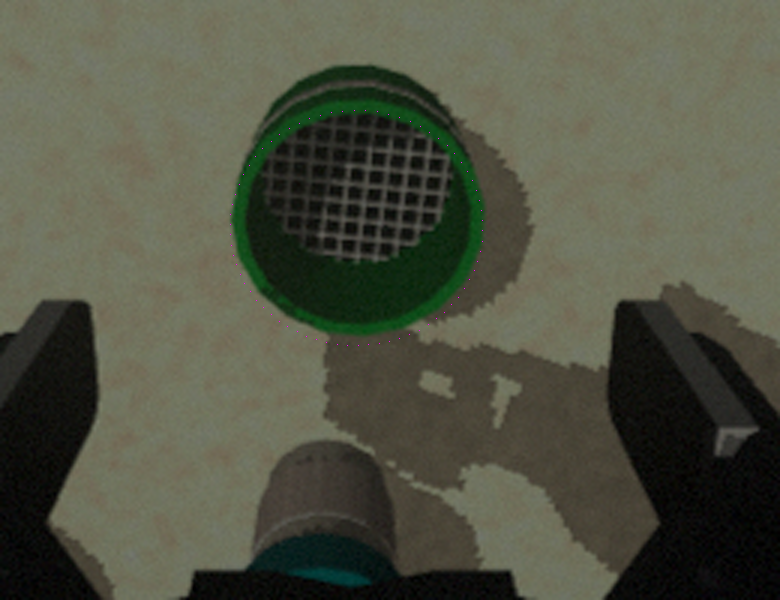

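```bash
cat >> h.py <<'E'
def ring(c,L,T,Rr,B,s,x0,y0,z,tz=.027):
    g=lambda u: ray(c,(u[0]/s+x0-.5,u[1]/s+y0-.5),z)
    cy=(T+B)/2;cx=(L+Rr)/2
    A=np.array([g(u) for u in [(cx,T),(cx,B)]])
    m=A.mean(0)
    # left/right extremes at row near centre
    Bq=np.array([g(u) for u in [(L,cy-2),(Rr,cy-2)]])
    n=Bq.mean(0)
    o=get_obs();R=cv2.Rodrigues(np.array(o["tool_rot"]))[0];d=R.T@(n-o["tool_pos"]);e=R.T@(m-o["tool_pos"])
    p=np.array(o["tool_pos"])+R[:,0]*d[0]+R[:,2]*e[2]
    print("dia",np.linalg.norm(A[0]-A[1]).round(4),np.linalg.norm(Bq[0]-Bq[1]).round(4),"centre",p.round(4),"tx",d[0].round(4),"tz",e[2].round(4),"ty",(o["tool_pos"][2]-tz).round(4))
E
python3 - <<'E'
from h import *
ring(cam("wrist"),233,98,485,336,3,160,160,.044)
E
```

```text
dia 0.0563 0.0555 centre [ 0.654  -0.109   0.0953] tx 0.0013 tz 0.0028 ty 0.0683
```

>>> send_rows --pt "1 0.001 0 0.002 0 0 0" --pt "1 0.001 0.025 0.002 0 0 0" --pt "1 0.001 0.05 0.002 0 0 0" --pt "1 0.001 0.0685 0.002 0 0 0" --pt "1 0.001 0.0685 0.002 0 0 0" --pt "-1 0.001 0.0685 0.002 0 0 0" --pt "-1 0.001 0.0685 0.002 0 0 0" --pt "-1 0.001 0.0685 0.002 0 0 0" --pt "-1 0.001 0.0685 0.002 0 0 0" --pt "-1 0.001 0.0685 0.002 0 0 0"

```text
t: 26.7
tool_pos: [0.6545, -0.1093, 0.0286]
tool_rot: [-1.314, 1.024, -1.029]
contact_force: [-0.3, -0.7, 5.2]
opening: 0.0555
```

```bash
python3 - <<'E'
from h import *
tgt((.5175,.3013,.2),-76)
c=cam("wrist"); x,y,z=get_obs()["tool_pos"]
draw(c,[circ(x,y,.044,.028),circ(x,y,.044,.025)],"pics/14w.png",s=3,box=(160,190,420,390))
E
```

```text
t 26.7 pos [ 0.6545 -0.1093  0.0286] yaw -75.96 tilt [ 0.0015 -1.      0.0027] delta [-0.4313 -0.1721 -0.0328] wy 0.04 q [-0.28  0.35  1.66  0.    1.13  1.05] F [-0.29 -0.73  5.2 ] op 0.05546885903728518
```

View pics/14w.png

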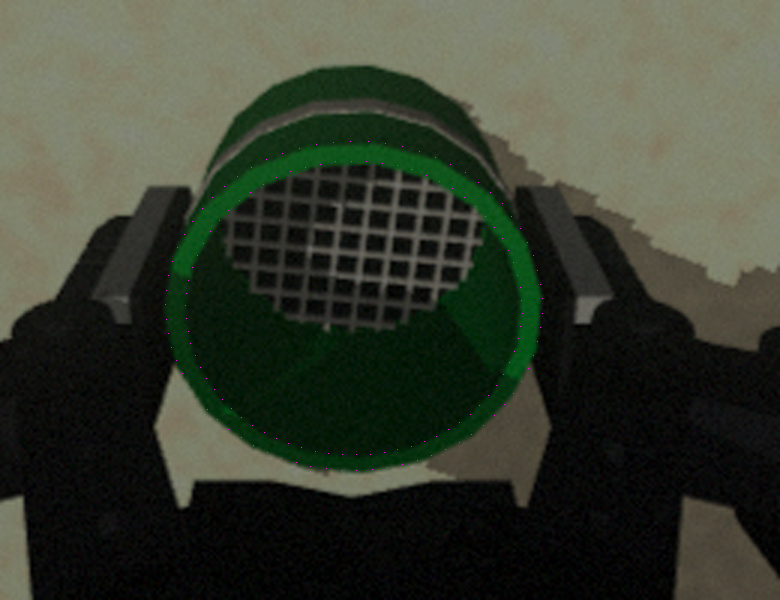

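>>> send_rows --pt "-1 0 -0.02 0 0 0 0" --pt "-1 0 -0.07 0 0 0 0" --pt "-1 -0.03 -0.12 -0.003 0 0 0" --pt "-1 -0.08 -0.155 -0.006 0 0 0" --pt "-1 -0.13 -0.155 -0.01 0 0 0" --pt "-1 -0.18 -0.155 -0.014 0 0 0" --pt "-1 -0.23 -0.155 -0.018 0 0 0" --pt "-1 -0.28 -0.155 -0.022 0 0 0" --pt "-1 -0.33 -0.155 -0.026 0 0 0" --pt "-1 -0.38 -0.155 -0.03 0 0 0"

```text
t: 28.0
tool_pos: [0.5309, 0.2538, 0.1826]
tool_rot: [-1.315, 1.027, -1.027]
contact_force: [-0.1, -0.1, -0.3]
opening: 0.0555
```

>>> send_rows --pt "-1 -0.03 0 -0.002 0 0 0" --pt "-1 -0.051 0 -0.003 0 0 0" --pt "-1 -0.051 0 -0.003 0 0 0" --pt "-1 -0.051 0 -0.003 0 0 0" --pt "-1 -0.051 0 -0.003 0 0 0" --pt "-1 -0.051 0 -0.003 0 0 0" --pt "-1 -0.051 0 -0.003 0 0 0" --pt "-1 -0.051 0 -0.003 0 0 0" --pt "-1 -0.051 0 -0.003 0 0 0" --pt "-1 -0.051 0 -0.003 0 0 0"

```text
t: 29.25
tool_pos: [0.5166, 0.3012, 0.1818]
tool_rot: [-1.315, 1.027, -1.027]
contact_force: [0.0, 0.1, -0.1]
opening: 0.0558
```

```bash
python3 - <<'E'
from h import *
tgt((.518,.3015,.1346),-76)
c=cam("wrist"); x,y=.518,.3015
draw(c,[circ(x,y,.113,.028)],"pics/15w.png",s=2,box=(80,60,480,360))
E
```

```text
t 29.25 pos [0.5166 0.3012 0.1818] yaw -75.96 tilt [ 0. -1.  0.] delta [0.0001 0.0472 0.0014] wy 0.04 q [ 0.4   0.04  1.74 -0.    1.37  1.73] F [ 0.02  0.08 -0.1 ] op 0.055771937963836504
```

View pics/15w.png

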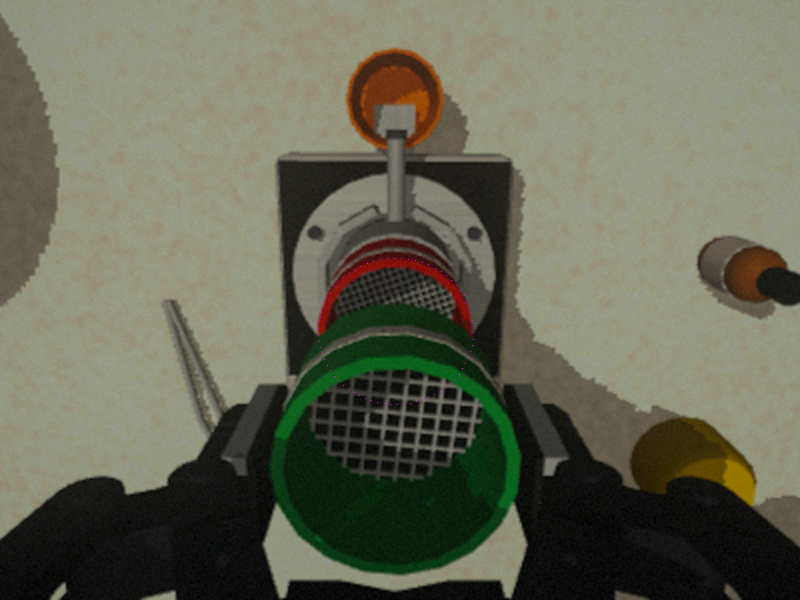

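>>> send_rows --pt "-1 0 0.01 0.0014 0 0 0" --pt "-1 0 0.02 0.0014 0 0 0" --pt "-1 0 0.027 0.0014 0 0 0" --pt "-1 0 0.032 0.0014 0 0 0" --pt "-1 0 0.036 0.0014 0 0 0" --pt "-1 0 0.039 0.0014 0 0 0" --pt "-1 0 0.042 0.0014 0 0 0" --pt "-1 0 0.044 0.0014 0 0 0" --pt "-1 0 0.046 0.0014 0 0 0" --pt "-1 0 0.046 0.0014 0 0 0"

```text
t: 30.55
tool_pos: [0.5179, 0.3015, 0.1357]
tool_rot: [-1.315, 1.027, -1.027]
contact_force: [0.3, -0.3, -0.0]
opening: 0.0555
```

>>> send_rows --pt "-1 0 0.0007 0 0 0 0" --pt "-1 0 0.0014 0 0 0 0" --pt "-1 0 0.002 0 0 0 0" --pt "-1 0 0.0025 0 0 0 0" --pt "-1 0 0.003 0 0 0 0" --pt "-1 0 0.003 0 0 0 0" --pt "-1 0 0.003 0 0 0 0" --pt "-1 0 0.003 0 0 0 0" --pt "-1 0 0.003 0 0 0 0" --pt "-1 0 0.003 0 0 0 0"

```text
t: 31.8
tool_pos: [0.5186, 0.3017, 0.1346]
tool_rot: [-1.314, 1.026, -1.027]
contact_force: [-1.9, -1.5, 7.1]
opening: 0.0559
```

Home at exactly 0.1346. Release and lift.

>>> send_rows --pt "-1 0 -0.002 0 0 0 0" --pt "1 0 -0.002 0 0 0 0" --pt "1 0 -0.002 0 0 0 0" --pt "1 0 -0.002 0 0 0 0" --pt "1 0 -0.002 0 0 0 0" --pt "1 0 -0.002 0 0 0 0" --pt "1 0 -0.03 0 0 0 0" --pt "1 0 -0.07 0 0 0 0" --pt "1 0 -0.09 0 0 0 0" --pt "1 0 -0.09 0 0 0 0"

```text
t: 33.05
tool_pos: [0.5189, 0.3019, 0.2248]
tool_rot: [-1.312, 1.025, -1.028]
contact_force: [-1.2, -0.6, -0.9]
opening: 0.0854
```

```bash
python3 - <<'E'
from h import *
tgt((.502,-.020,.13),-76)
c=cam("wrist"); x,y=.518,.3015
draw(c,[circ(x,y,.150,.028),circ(x,y,.15,.025)],"pics/16w.png",s=2,box=(80,60,480,360))
E
```

```text
t 33.05 pos [0.5189 0.3019 0.2248] yaw -75.96 tilt [-6.0e-04 -1.0e+00  3.8e-03] delta [ 0.3083  0.0942 -0.0949] wy 0.04 q [0.4  0.01 1.7  0.   1.44 1.73] F [-1.24 -0.63 -0.91] op 0.085403561617336
```

View pics/16w.png

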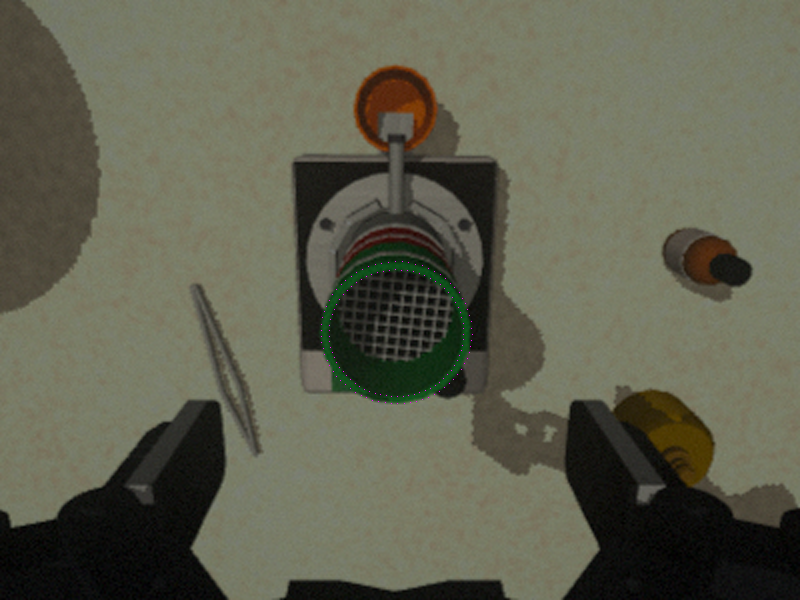

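>>> send_rows --pt "1 0.05 0 -0.015 0 0 0" --pt "1 0.1 0 -0.03 0 0 0" --pt "1 0.15 0 -0.045 0 0 0" --pt "1 0.2 0 -0.06 0 0 0" --pt "1 0.25 0.03 -0.076 0 0 0" --pt "1 0.308 0.06 -0.094 0 0 0" --pt "1 0.308 0.1 -0.094 0 0 0" --pt "1 0.308 0.128 -0.094 0 0 0" --pt "1 0.308 0.128 -0.094 0 0 0" --pt "1 0.308 0.128 -0.094 0 0 0"

```text
t: 34.35
tool_pos: [0.5015, -0.0199, 0.0949]
tool_rot: [-1.315, 1.027, -1.026]
contact_force: [0.2, 0.7, 0.9]
opening: 0.0854
```

>>> send_rows --pt "1 0 0 0 0 0 0" --pt "1 0 0 0 0 0 0" --pt "1 0 0 0 0 0 0" --pt "1 0 0 0 0 0 0" --pt "1 0 0 0 0 0 0" --pt "1 0 0 0 0 0 0" --pt "1 0 0 0 0 0 0" --pt "1 0 0 0 0 0 0" --pt "1 0 0 0 0 0 0" --pt "1 0 0 0 0 0 0"

```text
t: 35.6
tool_pos: [0.5015, -0.0201, 0.0948]
tool_rot: [-1.315, 1.027, -1.027]
contact_force: [0.4, 0.4, 0.1]
opening: 0.0854
```

```bash
python3 - <<'E'
from h import *
tgt((.502,-.02,.027),-76)
c=cam("wrist"); x,y=.502,-.02
draw(c,[circ(x,y,.044,.028)],"pics/17w.png",s=3,box=(160,160,420,360))
E
```

```text
t 35.6 pos [ 0.5015 -0.0201  0.0948] yaw -75.96 tilt [-0. -1.  0.] delta [0.     0.0678 0.0005] wy 0.04 q [-0.19 -0.1   2.03  0.    1.22  1.14] F [0.43 0.43 0.1 ] op 0.08544085890722493
```

View pics/17w.png

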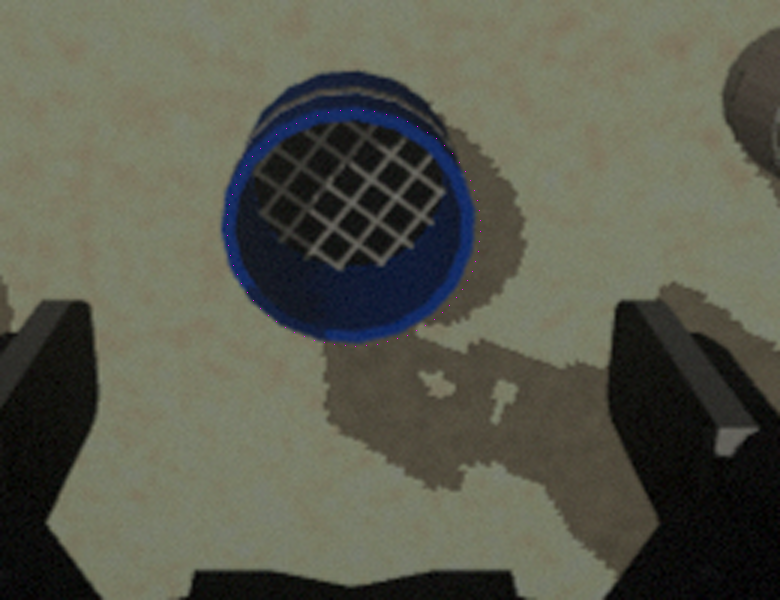

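>>> send_rows --pt "1 -0.001 0 0.0005 0 0 0" --pt "1 -0.001 0.025 0.0005 0 0 0" --pt "1 -0.001 0.05 0.0005 0 0 0" --pt "1 -0.001 0.068 0.0005 0 0 0" --pt "1 -0.001 0.068 0.0005 0 0 0" --pt "-1 -0.001 0.068 0.0005 0 0 0" --pt "-1 -0.001 0.068 0.0005 0 0 0" --pt "-1 -0.001 0.068 0.0005 0 0 0" --pt "-1 -0.001 0.068 0.0005 0 0 0" --pt "-1 -0.001 0.068 0.0005 0 0 0"

```text
t: 36.9
tool_pos: [0.5031, -0.0192, 0.0283]
tool_rot: [-1.314, 1.025, -1.029]
contact_force: [-0.2, -0.5, 6.0]
opening: 0.0558
```

```bash
python3 - <<'E'
from h import *
tgt((.518,.3015,.22),-76)
c=cam("wrist"); x,y,z=get_obs()["tool_pos"]
draw(c,[circ(x,y,.044,.028),circ(x,y,.044,.025)],"pics/18w.png",s=3,box=(160,190,420,390))
E
```

```text
t 36.9 pos [ 0.5031 -0.0192  0.0283] yaw -75.96 tilt [ 0.0011 -1.      0.0026] delta [-0.3073 -0.1918  0.0928] wy 0.04 q [-0.19  0.01  2.05  0.    1.08  1.14] F [-0.24 -0.5   6.01] op 0.05583371618128194
```

View pics/18w.png

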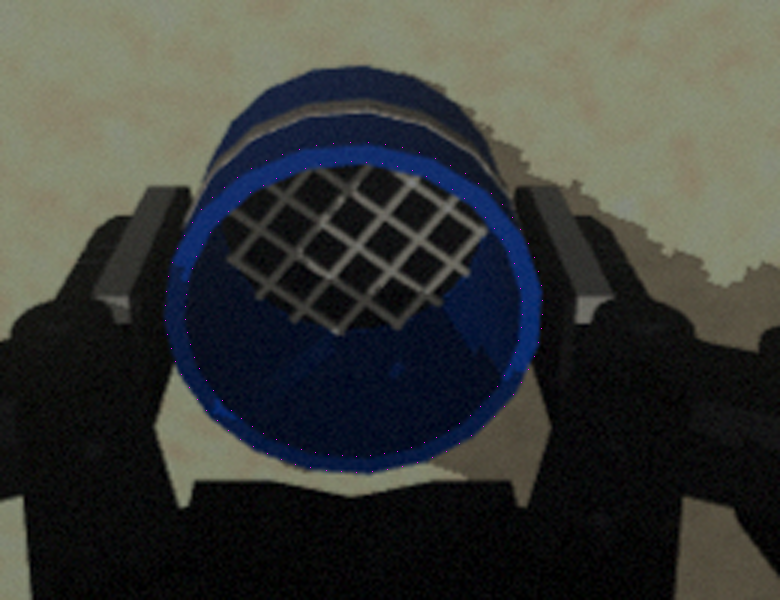

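>>> send_rows --pt "-1 0 -0.02 0 0 0 0" --pt "-1 0 -0.07 0 0 0 0" --pt "-1 0 -0.12 0 0 0 0" --pt "-1 -0.03 -0.17 0.01 0 0 0" --pt "-1 -0.08 -0.192 0.025 0 0 0" --pt "-1 -0.13 -0.192 0.04 0 0 0" --pt "-1 -0.18 -0.192 0.055 0 0 0" --pt "-1 -0.23 -0.192 0.07 0 0 0" --pt "-1 -0.28 -0.192 0.085 0 0 0" --pt "-1 -0.307 -0.192 0.0928 0 0 0"

```text
t: 38.2
tool_pos: [0.5166, 0.3036, 0.2182]
tool_rot: [-1.317, 1.026, -1.025]
contact_force: [0.2, 0.1, -1.0]
opening: 0.0555
```

>>> send_rows --pt "-1 0 0 0 0 0 0" --pt "-1 0 0 0 0 0 0" --pt "-1 0 0 0 0 0 0" --pt "-1 0 0 0 0 0 0" --pt "-1 0 0 0 0 0 0" --pt "-1 0 0 0 0 0 0" --pt "-1 0 0 0 0 0 0" --pt "-1 0 0 0 0 0 0" --pt "-1 0 0 0 0 0 0" --pt "-1 0 0 0 0 0 0"

```text
t: 39.45
tool_pos: [0.5173, 0.3014, 0.2188]
tool_rot: [-1.315, 1.027, -1.027]
contact_force: [0.3, -0.8, -0.2]
opening: 0.0556
```

```bash
python3 - <<'E'
from h import *
tgt((.518,.3015,.1713),-76)
c=cam("wrist"); x,y=.518,.3015
draw(c,[circ(x,y,.15,.028)],"pics/19w.png",s=2,box=(80,60,480,360))
E
```

```text
t 39.45 pos [0.5173 0.3014 0.2188] yaw -75.96 tilt [-0. -1. -0.] delta [0.0001 0.0475 0.0007] wy 0.04 q [0.4  0.01 1.7  0.   1.43 1.73] F [ 0.3  -0.78 -0.2 ] op 0.055572440594280646
```

View pics/19w.png

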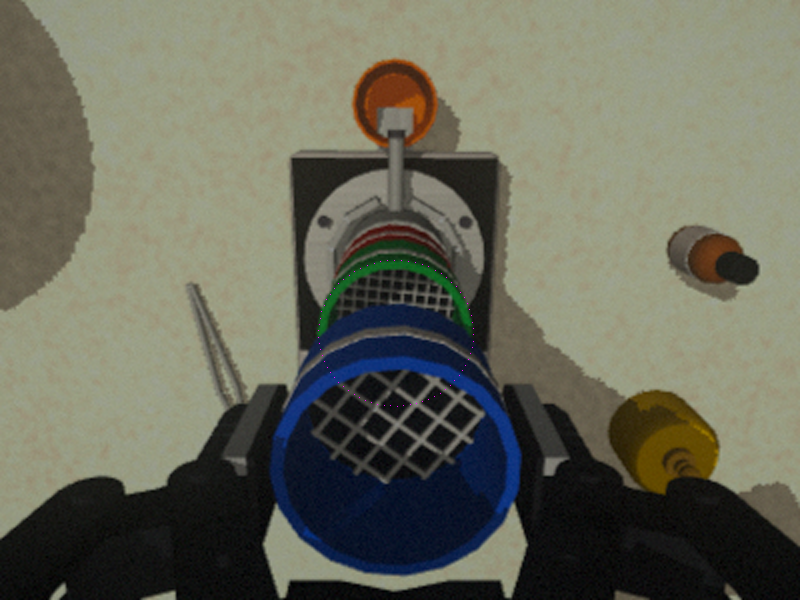

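>>> send_rows --pt "-1 0 0.01 0.001 0 0 0" --pt "-1 0 0.02 0.001 0 0 0" --pt "-1 0 0.027 0.001 0 0 0" --pt "-1 0 0.032 0.001 0 0 0" --pt "-1 0 0.036 0.001 0 0 0" --pt "-1 0 0.039 0.001 0 0 0" --pt "-1 0 0.042 0.001 0 0 0" --pt "-1 0 0.044 0.001 0 0 0" --pt "-1 0 0.046 0.001 0 0 0" --pt "-1 0 0.046 0.001 0 0 0"

```text
t: 40.75
tool_pos: [0.5182, 0.3016, 0.1727]
tool_rot: [-1.315, 1.027, -1.027]
contact_force: [-0.3, 0.9, -1.0]
opening: 0.0558
```

>>> send_rows --pt "-1 0 0.0007 0 0 0 0" --pt "-1 0 0.0014 0 0 0 0" --pt "-1 0 0.002 0 0 0 0" --pt "-1 0 0.0025 0 0 0 0" --pt "-1 0 0.003 0 0 0 0" --pt "-1 0 0.003 0 0 0 0" --pt "-1 0 0.003 0 0 0 0" --pt "-1 0 0.003 0 0 0 0" --pt "-1 0 0.003 0 0 0 0" --pt "-1 0 0.003 0 0 0 0"

```text
t: 42.0
tool_pos: [0.5188, 0.3017, 0.1713]
tool_rot: [-1.314, 1.026, -1.027]
contact_force: [-2.1, -1.7, 5.4]
opening: 0.0559
```

>>> send_rows --pt "-1 0 -0.002 0 0 0 0" --pt "1 0 -0.002 0 0 0 0" --pt "1 0 -0.002 0 0 0 0" --pt "1 0 -0.002 0 0 0 0" --pt "1 0 -0.002 0 0 0 0" --pt "1 0 -0.002 0 0 0 0" --pt "1 0 -0.03 0 0 0 0" --pt "1 0 -0.07 0 0 0 0" --pt "1 0 -0.09 0 0 0 0" --pt "1 0 -0.09 0 0 0 0"

```text
t: 43.25
tool_pos: [0.5191, 0.302, 0.2618]
tool_rot: [-1.312, 1.025, -1.028]
contact_force: [0.5, -0.9, -0.7]
opening: 0.0851
```

```bash
python3 - <<'E'
from h import *
tgt((.4425,.109,.10),-76)
c=cam("wrist"); x,y=.518,.3015
draw(c,[circ(x,y,.187,.028),circ(x,y,.187,.025)],"pics/20w.png",s=2,box=(80,60,480,360))
E
```

```text
t 43.25 pos [0.5191 0.302  0.2618] yaw -75.96 tilt [-6.0e-04 -1.0e+00  3.8e-03] delta [ 0.1687  0.1613 -0.1218] wy 0.04 q [ 0.4  -0.02  1.66  0.    1.5   1.73] F [ 0.48 -0.93 -0.72] op 0.08514092230583563
```

View pics/20w.png

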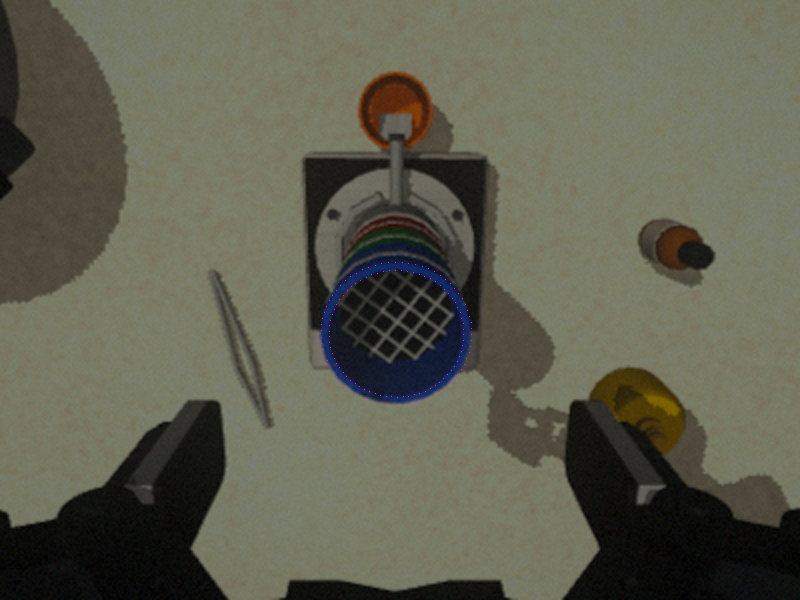

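>>> send_rows --pt "1 0.04 0 -0.03 0 0 0" --pt "1 0.08 0 -0.06 0 0 0" --pt "1 0.12 0 -0.09 0 0 0" --pt "1 0.168 0.02 -0.122 0 0 0" --pt "1 0.168 0.07 -0.122 0 0 0" --pt "1 0.168 0.12 -0.122 0 0 0" --pt "1 0.168 0.15 -0.122 0 0 0" --pt "1 0.168 0.155 -0.122 0 0 0" --pt "1 0.168 0.155 -0.122 0 0 0" --pt "1 0.168 0.155 -0.122 0 0 0"

```text
t: 44.55
tool_pos: [0.4418, 0.1092, 0.1064]
tool_rot: [-1.313, 1.025, -1.028]
contact_force: [-0.6, -0.4, 0.5]
opening: 0.0856
```

>>> send_rows --pt "1 0 0 0 0 0 0" --pt "1 0 0 0 0 0 0" --pt "1 0 0 0 0 0 0" --pt "1 0 0 0 0 0 0" --pt "1 0 0 0 0 0 0" --pt "1 0 0 0 0 0 0" --pt "1 0 0 0 0 0 0" --pt "1 0 0 0 0 0 0" --pt "1 0 0 0 0 0 0" --pt "1 0 0 0 0 0 0"

```text
t: 45.8
tool_pos: [0.4407, 0.109, 0.1048]
tool_rot: [-1.315, 1.027, -1.027]
contact_force: [-0.7, -0.0, -0.5]
opening: 0.0852
```

```bash
python3 - <<'E'
from h import *
tgt((.4425,.110,.025),-76)
c=cam("wrist"); x,y=.4425,.110
draw(c,[circ(x,y,.038,.028),circ(x,y,.062,.009)],"pics/21w.png",s=3,box=(160,160,420,360))
E
```

```text
t 45.8 pos [0.4407 0.109  0.1048] yaw -75.96 tilt [-0.e+00 -1.e+00  1.e-04] delta [-0.0005  0.0798  0.002 ] wy 0.04 q [ 0.08 -0.24  2.13  0.    1.25  1.4 ] F [-0.71 -0.03 -0.46] op 0.08516476447550632
```

View pics/21w.png

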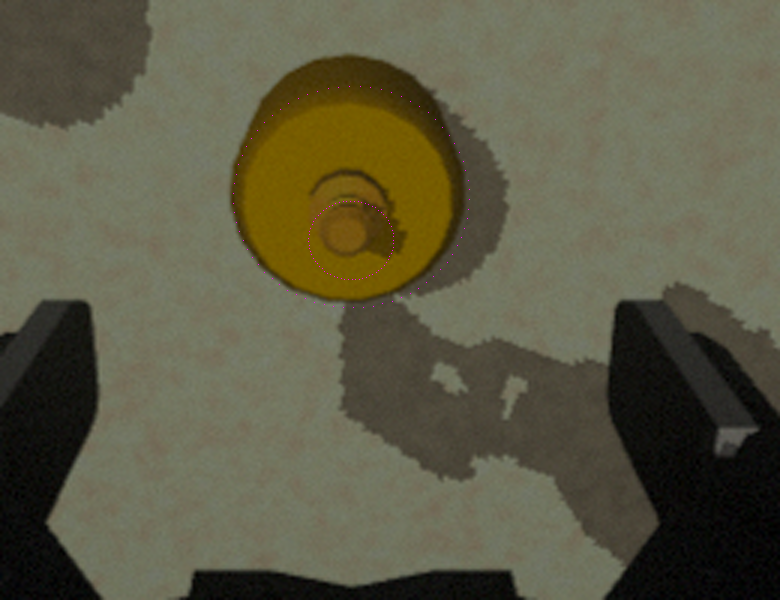

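>>> send_rows --pt "1 -0.001 0 0.0025 0 0 0" --pt "1 -0.001 0.03 0.0025 0 0 0" --pt "1 -0.001 0.06 0.0025 0 0 0" --pt "1 -0.001 0.0815 0.0025 0 0 0" --pt "1 -0.001 0.0815 0.0025 0 0 0" --pt "-1 -0.001 0.0815 0.0025 0 0 0" --pt "-1 -0.001 0.0815 0.0025 0 0 0" --pt "-1 -0.001 0.0815 0.0025 0 0 0" --pt "-1 -0.001 0.0815 0.0025 0 0 0" --pt "-1 -0.001 0.0815 0.0025 0 0 0"

```text
t: 47.1
tool_pos: [0.4443, 0.1108, 0.025]
tool_rot: [-1.313, 1.025, -1.028]
contact_force: [-0.7, 0.2, 6.8]
opening: 0.0552
```

```bash
python3 - <<'E'
from h import *
tgt((.518,.3015,.25),-76)
c=cam("wrist"); x,y,z=get_obs()["tool_pos"]
draw(c,[circ(x,y,.038,.028,200),circ(x,y,.062,.006,100)],"pics/22w.png",s=3,box=(160,190,420,390))
E
```

```text
t 47.1 pos [0.4443 0.1108 0.025 ] yaw -75.96 tilt [ 4.e-04 -1.e+00  3.e-03] delta [-0.1671 -0.2247  0.1184] wy 0.04 q [ 0.08 -0.1   2.16  0.    1.08  1.41] F [-0.66  0.25  6.77] op 0.05517923750638804
```

View pics/22w.png

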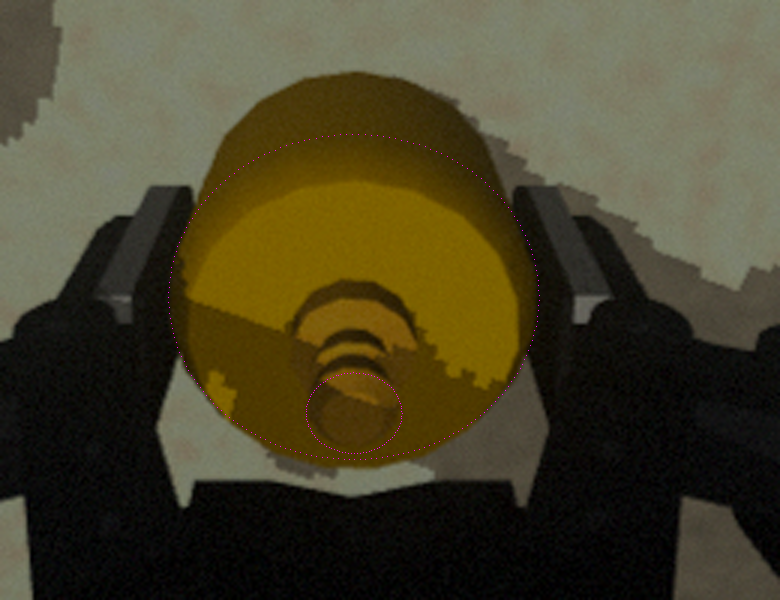

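>>> send_rows --pt "-1 0 -0.02 0 0 0 0" --pt "-1 0 -0.07 0 0 0 0" --pt "-1 0 -0.12 0 0 0 0" --pt "-1 0 -0.17 0 0 0 0" --pt "-1 0 -0.215 0 0 0 0" --pt "-1 -0.03 -0.228 0.02 0 0 0" --pt "-1 -0.065 -0.228 0.046 0 0 0" --pt "-1 -0.1 -0.228 0.071 0 0 0" --pt "-1 -0.135 -0.228 0.096 0 0 0" --pt "-1 -0.167 -0.228 0.1185 0 0 0"

```text
t: 48.4
tool_pos: [0.5175, 0.3027, 0.251]
tool_rot: [-1.316, 1.027, -1.027]
contact_force: [0.9, -0.6, -0.2]
opening: 0.055
```

>>> send_rows --pt "-1 0 0 0 0 0 0" --pt "-1 0 0 0 0 0 0" --pt "-1 0 0 0 0 0 0" --pt "-1 0 0 0 0 0 0" --pt "-1 0 0 0 0 0 0" --pt "-1 0 0 0 0 0 0" --pt "-1 0 0 0 0 0 0" --pt "-1 0 0 0 0 0 0" --pt "-1 0 0 0 0 0 0" --pt "-1 0 0 0 0 0 0"

```text
t: 49.65
tool_pos: [0.5173, 0.3014, 0.2513]
tool_rot: [-1.315, 1.027, -1.027]
contact_force: [-0.1, 0.2, -0.8]
opening: 0.055
```

```bash
python3 - <<'E'
from h import *
tgt((.518,.3015,.205),-76)
c=cam("wrist"); x,y=.518,.3015
draw(c,[circ(x,y,.187,.028)],"pics/23w.png",s=2,box=(80,60,480,360))
E
```

```text
t 49.65 pos [0.5173 0.3014 0.2513] yaw -75.96 tilt [ 0.e+00 -1.e+00 -1.e-04] delta [0.     0.0463 0.0007] wy 0.04 q [ 0.4  -0.01  1.67 -0.    1.49  1.73] F [-0.07  0.21 -0.84] op 0.055041599392987466
```

View pics/23w.png

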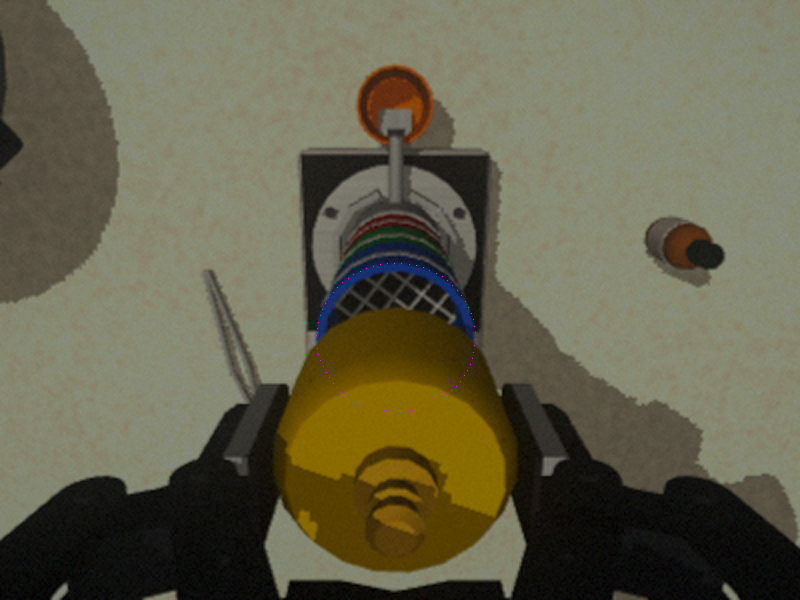

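Cover is centred over the blue sieve (column axis at about x=397, pads' midline about 396). Lower it.

>>> send_rows --pt "-1 0 0.01 0.001 0 0 0" --pt "-1 0 0.02 0.001 0 0 0" --pt "-1 0 0.027 0.001 0 0 0" --pt "-1 0 0.031 0.001 0 0 0" --pt "-1 0 0.034 0.001 0 0 0" --pt "-1 0 0.037 0.001 0 0 0" --pt "-1 0 0.04 0.001 0 0 0" --pt "-1 0 0.0425 0.001 0 0 0" --pt "-1 0 0.0445 0.001 0 0 0" --pt "-1 0 0.0445 0.001 0 0 0"

```text
t: 50.95
tool_pos: [0.5182, 0.3016, 0.2066]
tool_rot: [-1.315, 1.027, -1.027]
contact_force: [0.1, -0.0, -0.4]
opening: 0.0551
```

>>> send_rows --pt "-1 0 0.0007 0 0 0 0" --pt "-1 0 0.0014 0 0 0 0" --pt "-1 0 0.002 0 0 0 0" --pt "-1 0 0.0025 0 0 0 0" --pt "-1 0 0.003 0 0 0 0" --pt "-1 0 0.003 0 0 0 0" --pt "-1 0 0.003 0 0 0 0" --pt "-1 0 0.003 0 0 0 0" --pt "-1 0 0.003 0 0 0 0" --pt "-1 0 0.003 0 0 0 0"

```text
t: 52.2
tool_pos: [0.5187, 0.3018, 0.205]
tool_rot: [-1.314, 1.026, -1.027]
contact_force: [-1.3, -1.5, 5.2]
opening: 0.0547
```

>>> send_rows --pt "-1 0 -0.002 0 0 0 0" --pt "1 0 -0.002 0 0 0 0" --pt "1 0 -0.002 0 0 0 0" --pt "1 0 -0.002 0 0 0 0" --pt "1 0 -0.002 0 0 0 0" --pt "1 0 -0.002 0 0 0 0" --pt "1 0 -0.03 0 0 0 0" --pt "1 0 -0.07 0 0 0 0" --pt "1 0 -0.11 0 0 0 0" --pt "1 0 -0.11 0 0 0 0"

```text
t: 53.45
tool_pos: [0.5199, 0.3023, 0.319]
tool_rot: [-1.307, 1.022, -1.029]
contact_force: [-0.5, 0.5, -0.5]
opening: 0.0854
```

>>> send_rows --pt "1 0.05 0 -0.02 0 0 0" --pt "1 0.1 0 -0.04 0 0 0" --pt "1 0.15 0 -0.06 0 0 0" --pt "1 0.2 0 -0.08 0 0 0" --pt "1 0.2 0 -0.08 0 0 0" --pt "1 0.2 0 -0.08 0 0 0" --pt "1 0.2 0 -0.08 0 0 0" --pt "1 0.2 0 -0.08 0 0 0" --pt "1 0.2 0 -0.08 0 0 0" --pt "1 0.2 0 -0.08 0 0 0"

```text
t: 54.7
tool_pos: [0.4892, 0.0885, 0.3138]
tool_rot: [-1.315, 1.026, -1.026]
contact_force: [-0.2, -1.5, 0.5]
opening: 0.0855
```

```bash
python3 - <<'E'
from h import *
tgt((.518,.3015,.205),-76)
x,y=.518,.3015
for n,b in(("wrist",None),("scene",(380,150,540,350))):
    c=cam(n); draw(c,[circ(x,y,.032+k,.028) for k in(.044,.081,.118,.155,.186)],f"pics/24{n}.png",s=1 if b is None else 3,box=b)
E
```

```text
t 54.7 pos [0.4892 0.0885 0.3138] yaw -75.93 tilt [-0. -1. -0.] delta [-0.1996  0.1088  0.0797] wy 0.07 q [ 0.03 -0.29  1.81  0.    1.62  1.35] F [-0.19 -1.46  0.52] op 0.08550173065035642
```

View pics/24wrist.png

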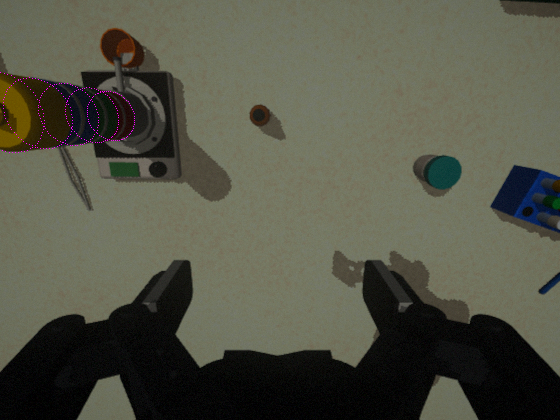

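View pics/24scene.png

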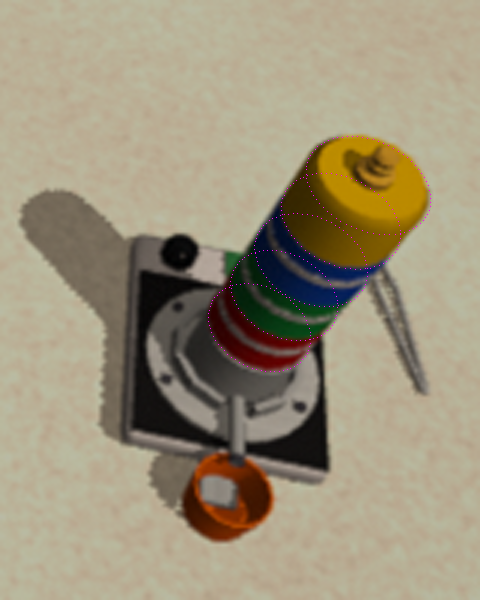

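Column stands straight and in order. The jar and dropper are still standing and the arm is clear, so I'm handing in.

```bash
python3 - <<'E'
from station import *
print(finish_job())
E
```

```text
the job is handed in; nothing more can be done
None
```

The sieve column is set up and handed in at about 55 s. `finish_job` reports no verdict, so the result rests on my own checks.

- **Order and release:** I placed the steel receiver, red fine sieve, green medium sieve, blue coarse sieve and yellow cover in that order. I lowered each one gently and let go before fetching the next.
- **Heights:** Every part stopped within 0.1 mm of its calculated home height, with about 5–9 N of contact force.
- **Final pictures:** The wrist and scene pictures show a straight column in the right order, with the spout through the gap and over the orange cup. The sample jar and dropper bottle are still standing, and the open gripper is well clear.
- **Disagreements:** The cameras differed by about 2–4 mm on positions. I used close wrist views to correct for that. The red sieve sat about 2 mm off-centre in the jaws, and I allowed for it when placing it.

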